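Clear a broken tile fragment off the scale into the reject tub

TASK

Bring the reject tub up so that it stands square against the foot of the scale, centred under the overhanging open edge of the deck. Then clear the broken tile fragment off the deck: press on it lightly from above and slide it out over the open edge so that it drops into the tub, without ever lifting it. The scale is delicate, so never push on the tile or the deck with more than about 8 N, and leave the cup, bottle and weight where they are.

Things in the scene. Friction and masses are not known exactly. Their poses are not given: they have to be found in the camera images.
- scale: Bench scale, fixed. Origin on the bench, x along its width, y out through the deck's open edge, z up. White foot 150 mm wide (x), y = -70 to +30 mm, 36 mm high, with a narrower column above. The foot's upright front face is at y = +30 mm; the deck overhangs it by 40 mm.
- deck: Smooth steel deck of the scale (friction with the tile about 0.2): 124 mm wide (x), 140 long (y), 8 thick, top 120 mm above the bench. Origin on its top face at the middle of the back end, 70 mm behind the scale's origin; axes as the scale's. Walls 18 mm high along both sides (inner faces at x = -56 and +56 mm) and the back (inner face y = 4 mm); the end at y = +140 mm is open.
- deck_edge (a point): Middle of the deck's open edge, on its top face. The deck is hinged along its back end and held up against a stop by a preloaded spring (20 N m/rad); the load at which it starts to give is hidden and differs each time. Near the back it feels rigid; towards this edge it may yield, so that it sinks by anything from 0 to 10 mm while the tile is slid out under a press of 5 to 6 N.
- tile: Broken terracotta paving tile lying flat on the deck, 1 to 4 mm from its back wall and about 6 mm from the side walls: 100 x 100 x 18 mm, one front corner (34 mm in x, 30 mm in y, at +x +y) missing, 0.25 to 0.37 kg. Origin at the middle of its underside; axes nearly the deck's. Too wide to grip; a press of 5 to 6 N is enough to drag it. It tips off once its middle is some 10 mm past the open edge.
- tile_center (a point): Centre of the 100 x 100 mm outline of the tile, half-way up (9 mm under its top face).
- tub: Reject tub, loose on the bench beyond the open edge: an open white plastic box 150 mm wide (x), 180 mm long (y), 50 mm high, walls 4 mm, 0.28 to 0.46 kg. Origin at the middle of its underside, z up. Its -y wall faces the scale; a grip fin stands on its +y wall. Standing against the scale's foot, its origin is 120 mm in front of the scale's origin.
- tub_fin (a point): Grip point on the tub's fin, 30 mm above the bench and 110 mm from the tub's origin along its +y. The fin is an upright plate 14 mm thick (tub x), reaching 36 mm out from the wall, 48 mm high: pinch it from above across tub x.
- cup: White plastic cup, 70 mm across, 60 mm high; origin under its centre. Bystander: leave alone.
- bottle: Small yellow bottle, 52 mm across, 110 mm high; origin under its centre. Bystander: leave alone.
- weight: Brass calibration weight with a knob, 48 mm across, 66 mm high; origin under its centre. Bystander: leave alone.

How it is judged:
By the outcome, as a careful person would: the job done as asked, in the order asked, and still so for the second after the job is handed in, with the robot touching nothing.
It also fails if it takes over 64 s, if anything falls off the work surface, if the arm or the gripper's body presses on something with over 40 N, if the wrist force passes 120 N, or if a joint passes its speed limit or range.

ROBOT

A 6-joint arm with a two-finger parallel gripper is mounted at the origin on the work surface. World frame = base frame: x ahead of the robot, y to its left, z up, the work surface at z = 0. Lengths are in m, angles in rad, forces in N, time in s.
With the tool pointing down it reaches from about 0.275 to 0.75 m from the base axis. Payload 10.2 kg.
Tool frame: the origin (TCP) lies on the centre line of the jaws, within the pads' length; the fingertips stand 25 mm ahead of it and the grasp point (between the pads) lies 6 mm ahead of it; y points along the fingers, x is the direction in which the jaws open and shut, and the axes are right-handed (so a half turn about y gives the same grasp; the last joint's range is limited). The gripper opens to 88 mm and grips with 3 to 60 N. Pads are 18 mm wide; open, the fingers measure 123 mm over their backs; the gripper's body (75 mm by 187 mm) begins 45 mm behind the grasp point.
Start: joints at [0.912, 0.313, 1.498, -0, 1.331, -0.223], TCP at [0.222, 0.476, 0.242] pointing down, gripper open.
Joint ranges: [-2.94, 2.94], [-0.97, 2.17], [0.19, 2.56], [-1.23, 4.37], [0.02, 3.11], [-2.88, 2.88]. Speed limits (rad/s): [2.39, 2.39, 3.01, 3.14, 3.14, 3.14].

INTERFACE

Orientations are given as a unit quaternion [x, y, z, w].
In Python, from plant import env gives the robot as it stands. The module is installed in compiled form; this text tells all that it offers.
- The arm moves only by the tool move_arm, never from a script. Its argument "motion" is a list of rows, each a list of 7 numbers: the finger opening in m, from 0 to 0.0881, then the shift along the world's x, y, z in m, then the turn, a rotation vector about the world's x, y, z in degrees. In form: [[hand, dx, dy, dz, wx, wy, wz], ...]. A call has 1 to 8 rows; each row shifts and turns the commanded pose from where the row before left it; what a row does not reach is not made up. A row lasts 1/12 s, in which the tool goes at most 41.7 mm and 7.16 degrees, less where a joint would pass 70% of its speed; a pose out of reach is approached as far as the arm can. A call with a gripper value outside its range is refused whole. The fingers move at their own pace and stop on an object; "force" is the grip in N (left out, the last holds). Time passes only in rows, so rows that do not move let the fingers close. It gives the time, the measured TCP pose, the force and the opening at its end, in the units of the state.
- env.get_obs(): the state, without advancing time (a new reading comes with each control period).
- env.capture(name): name is "side" or "top" or "wrist"; returns (picture, depth): 400x640x3 uint8, red, green, blue; 400x640 float32, m along the optical axis (not along the pixel's ray), 0 where there is no reading.
- env.camera_params(name): a dict with "K" (3x3 intrinsics, pixels), "R" (3x3) and "t" (3): a world point X has camera coordinates R X + t. Camera axes: x right, y down, z forward; pixel columns grow to the right and rows downward; lengths in m; the calibration is good to about 2 mm. A picture is of the moment at which its call begins: read the wrist's pose just before it. camera_params takes no time and is no camera call; for the wrist camera it gives the pose at the moment of the call.
- env.hand_in(): hands the job in, once; it reports no verdict.
The state is a dict: "t": time; "joint_positions": joint angles; "qvel": joint speeds; "joint_efforts": joint torques, N m; "eef_pos": TCP position; "tcp_rot": TCP orientation; "force": force on the tool from outside, world axes, zero at the start; "moment": the same for the moment, N m; "opening": opening from 0.0 (shut) to 1.0 (fully open).
Only numpy, scipy, OpenCV 4.12 (cv2) and the standard library are available. Lean on these libraries where they do the work, as an engineer would, in place of code of your own. Each camera call takes 0.05 s, during which the arm holds its last target.

## Working session

There is one attempt and no reset: what is moved stays moved. The work goes in short steps, Python scripts to look and compute and a tool call to move; the robot and the scene stay as the last step left them, time stands still between calls to the robot, and variables do not carry over. Pictures are saved under pics/ and viewed, and the job is handed in when it is done.

Besides the shell and the picture viewer there is one more tool, called as name([rows], argument=value, ...), one row to a line, values as JSON. move_arm: Moves the arm, as the interface text tells. Its arguments: {"type":"object","properties":{"motion":{"type":"array","items":{"type":"array","items":{"type":"number"}}},"force":{"type":"number"}},"required":["motion"]}

```bash
mkdir -p pics; cat > h.py <<'E'
import numpy as np, cv2
from plant import env
def cap(n,f):
    p=env.camera_params(n); im,d=env.capture(n)
    cv2.imwrite('pics/%s.png'%f,im[:,:,::-1]); np.savez('pics/%s.npz'%f,im=im,d=d,K=p['K'],R=p['R'],t=p['t'])
    return im,d,p
def world(f):
    z=np.load('pics/%s.npz'%f); d=z['d'];K=z['K']
    v,u=np.mgrid[:d.shape[0],:d.shape[1]]
    c=np.stack([(u-K[0,2])/K[0,0]*d,(v-K[1,2])/K[1,1]*d,d],-1)
    w=(c-z['t'])@z['R']
    w[d==0]=np.nan
    return w,z['im']
E
python3 - <<'E'
from h import *
o=env.get_obs(); print(o['t'],o['eef_pos'],o['tcp_rot'],o['force'])
cap('top','top0');cap('side','side0')
E
```

```text
0.0 [0.22148542 0.47572835 0.24125576] [ 0.59642002  0.37966031 -0.38051451 -0.59611233] [0.13794559 0.11147745 0.77199092]
```

View pics/top0.png

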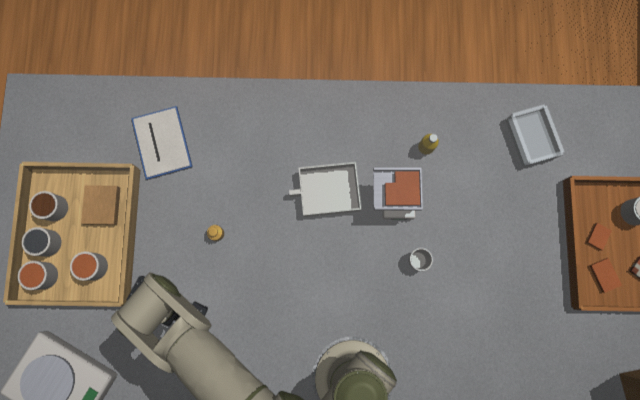

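View pics/side0.png

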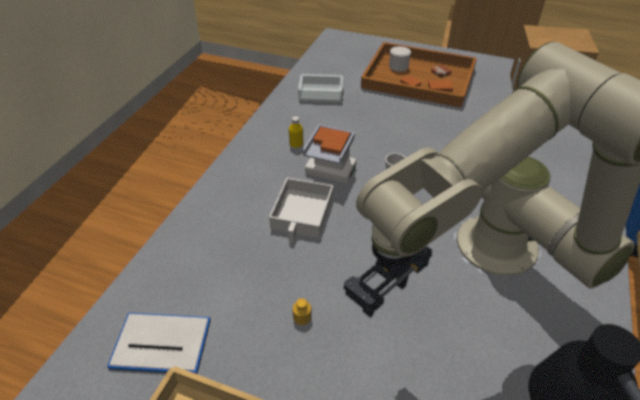

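The top view shows the scale at around (400,190) with its open edge facing left (+y). The tub is at about (328,190) with its fin at (293,192). Cup, bottle and weight sit at (421,260), (429,142) and (215,232). Next I measure these from depth.

```bash
python3 - <<'E'
from h import *
w,im=world('top0'); 
c=im[120:290,270:450]; cv2.imwrite('pics/crop0.png',cv2.resize(c[:,:,::-1],None,fx=4.4,fy=3.5,interpolation=cv2.INTER_CUBIC) if 0 else cv2.resize(c[:,:,::-1],(635,600),interpolation=cv2.INTER_CUBIC))
roi=np.zeros(w.shape[:2],bool); roi[120:290,270:460]=1
def rect(m,name):
    p=w[m][:,:2].astype(np.float32); (cx,cy),(a,b),ang=cv2.minAreaRect(p); print(name,m.sum(),cx,cy,a,b,ang,np.median(w[m][:,2]))
z=w[...,2]; X=w[...,0];Y=w[...,1]
print('table',np.nanmedian(z[230:280,280:340]))
I=im.astype(int)
red=roi&(I[...,0]>I[...,2]+60)&(I[...,0]>I[...,1]+60)&(z>.12)
rect(red,'tile')
n,l,s,_=cv2.connectedComponentsWithStats(((z>.03)&roi).astype(np.uint8))
for i in range(1,n):
    if s[i,4]>20: rect(l==i,'comp%d'%i); print(s[i], np.nanmax(z[l==i]))
rect(roi&(z>.105)&(X>.3)&(np.abs(z-.125)<.03)&(np.arange(640)[None,:]>365)&(np.arange(640)[None,:]<425)&(np.arange(400)[:,None]<225)&(np.arange(400)[:,None]>160),'deck')
for y in range(150,225,6): print(' '.join('%4d'%(1000*q) if q==q else ' nan' for q in z[y,284:430:5]))
m=(z>.02)&(np.arange(640)[None,:]>200)&(np.arange(640)[None,:]<230)&(np.arange(400)[:,None]<245)&(np.arange(400)[:,None]>220)
rect(m,'weight')
E
```

```text
table 0.0005032533078107628
tile 12 0.5292907357215881 -0.16398131847381592 0.04247353971004486 0.06552203744649887 54.53881072998047 0.1376979005214644
comp1 267 0.716335117816925 -0.2328164428472519 0.0500217042863369 0.04934517294168472 61.671871185302734 0.07678388825968212
[420 134  19  19 267] 0.11867785156454447
comp2 489 0.5668509006500244 0.0951501876115799 0.1525574028491974 0.2158498764038086 6.792916297912598 0.04807635975166583
[289 162  72  54 489] 0.062438609561740174
comp3 2325 0.5483130812644958 -0.12124104797840118 0.14030757546424866 0.14185525476932526 0.7239814400672913 0.1342013095714998
[ 373  168   50   52 2325] 0.14829440710443031
comp4 187 0.3540355861186981 -0.20101633667945862 0.06762009114027023 0.06752392649650574 47.06680679321289 0.055367168951383175
[409 248  24  23 187] 0.0672033315252466
deck 2094 0.5554351210594177 -0.121217280626297 0.12530049681663513 0.1423320323228836 1.148982048034668 0.13526432250263243
   3    7    0    3   -2    3   -2    6    6    2   -4    2    2   -5   -1    3    0    2    3   -4   -5    0    4    6   -1    0   -4   13  
[... 1234 characters left out ...]
   0    6    6   -3    0    2    8    1    4    3   52   -5    1  117  114  120  133  142  144  140  138  139  131   -2    1
   4    2    4    3    4    1    0    2    4    1    1    4   55   57   49   30    0    0  115  116  121  115  123  121  122  116  119  122    0    3
   5   -5    0    5   19   13    2    1   -4   -7    0   -8    0   -3    3   -6    6    9   -8   -1   39   29   29   36   28   31   37   -1    4    2
   3    3    0    1    1    4    1    2    2    0    6    4    3    0    3   -8   -4   -6   -3   -4   -2   -2    4   -4    4    0    0   -1   -4    0
weight 209 0.4254814386367798 0.427325576543808 0.04677939787507057 0.04644232615828514 65.59522247314453 0.04512355495723171
```

View pics/crop0.png

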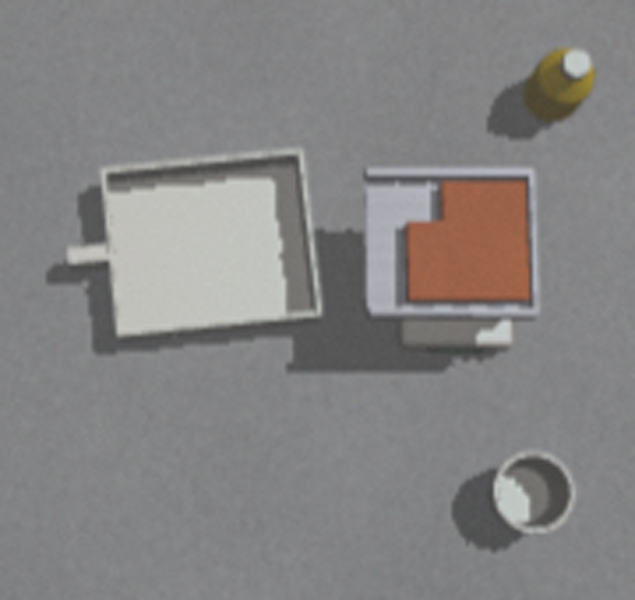

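```bash
python3 - <<'E'
from h import *
from scipy.spatial.transform import Rotation as Ro
o=env.get_obs(); print(Ro.from_quat(o['tcp_rot']).as_matrix().round(3))
p=env.camera_params('wrist'); print(p['K'],p['R'].round(3),(-p['R'].T@p['t']).round(3))
w,im=world('top0')
f=w[186:197,288:303]; q=f[f[...,2]>.035]; print(q.mean(0),q.min(0),q.max(0))
# deck & tile points from pixels in crop (scale 3.528)
d=np.load('pics/top0.npz');K,R,t=d['K'],d['R'],d['t']; C=-R.T@t
print(C)
def at(u,v,z):
    r=R.T@np.array([(270+u/3.528-.5+.14-K[0,2])/K[0,0],(120+v/3.529-.5+.14-K[1,2])/K[1,1],1]); s=(z-C[2])/r[2]; return (C+s*r).round(4)
for n,u,v,z in [('dTL',366,168,.138),('dTR',537,168,.138),('dBR',540,318,.138),('dBL',368,316,.138),
 ('tubTL',101,170,.05),('tubTR',301,150,.05),('tubBR',322,315,.05),('tubBL',116,337,.05),('finL',68,253,.048),('finR',108,254,.048),
 ('tTR',528,181,.138),('tBR',531,302,.138),('tBL',408,301,.138),('tL',407,222,.138),('tT',444,182,.138)]: print(n,at(u,v,z))
E
```

```text
[[ 0.422 -0.001 -0.907]
 [ 0.907 -0.001  0.422]
 [-0.001 -1.     0.   ]]
[[359.81261585   0.         318.92100231]
 [  0.         359.81261585 199.88221895]
 [  0.           0.           1.        ]] [[ 0.423  0.906 -0.   ]
 [ 0.86  -0.401  0.314]
 [ 0.285 -0.133 -0.949]] [0.147 0.511 0.382]
[0.55549567 0.18083145 0.04840639] [0.54203703 0.16114547 0.03572326] [0.57480158 0.20178634 0.05736057]
[0.27219514 0.11833865 1.61668271]
dTL [ 0.6172 -0.0499  0.138 ]
dTR [ 0.6198 -0.1932  0.138 ]
dBR [ 0.4929 -0.1933  0.138 ]
dBL [ 0.4922 -0.0512  0.138 ]
tubTL [0.6317 0.1748 0.05  ]
tubTR [ 0.653  -0.0022  0.05  ]
tubBR [ 0.5054 -0.0211  0.05  ]
tubBL [0.483  0.1583 0.05  ]
finL [0.5569 0.2021 0.048 ]
finR [0.5566 0.167  0.048 ]
tTR [ 0.6085 -0.1854  0.138 ]
tBR [ 0.5062 -0.1861  0.138 ]
tBL [ 0.5052 -0.0843  0.138 ]
tL [ 0.5717 -0.0839  0.138 ]
tT [ 0.6064 -0.1151  0.138 ]
```

move_arm([
  [0.088, 0.028, -0.0243, 0, 0, 0, -4.85],
  [0.088, 0.028, -0.0243, 0, 0, 0, -4.85],
  [0.088, 0.028, -0.0243, 0, 0, 0, -4.85],
  [0.088, 0.028, -0.0243, 0, 0, 0, -4.85],
  [0.088, 0.028, -0.0243, 0, 0, 0, -4.85],
  [0.088, 0.028, -0.0243, 0, 0, 0, -4.85],
  [0.088, 0.028, -0.0243, 0, 0, 0, -4.85],
  [0.088, 0.028, -0.0243, 0, 0, 0, -4.85],
])

```text
t: 0.77
eef_pos: [0.4466, 0.28, 0.2416]
tcp_rot: [-0.689, -0.159, 0.159, 0.689]
force: [-0.1, -0.0, -0.3]
opening: 0.995
```

move_arm([
  [0.088, 0.028, -0.0243, 0, 0, 0, -4.85],
  [0.088, 0.028, -0.0243, 0, 0, 0, -4.85],
  [0.088, 0.028, -0.0243, 0, 0, 0, -4.85],
  [0.088, 0.028, -0.0243, 0, 0, 0, -4.85],
  [0.088, 0, 0, 0, 0, 0, 0],
  [0.088, 0, 0, 0, 0, 0, 0],
])

```text
t: 1.27
eef_pos: [0.5583, 0.1831, 0.2409]
tcp_rot: [-0.706, -0.041, 0.042, 0.706]
force: [-1.3, -0.5, 1.0]
opening: 1.0
```

```bash
python3 - <<'E'
from h import *
from scipy.spatial.transform import Rotation as Ro
o=env.get_obs(); print(o['t'],o['eef_pos'],Ro.from_quat(o['tcp_rot']).as_matrix().round(3),o['force'])
cap('wrist','w1')
E
```

```text
1.2667 [0.55828573 0.18305832 0.24086997] [[ 0.993 -0.002 -0.117]
 [ 0.117 -0.     0.993]
 [-0.002 -1.     0.   ]] [-1.34209591 -0.51970979  0.98779967]
```

View pics/w1.png

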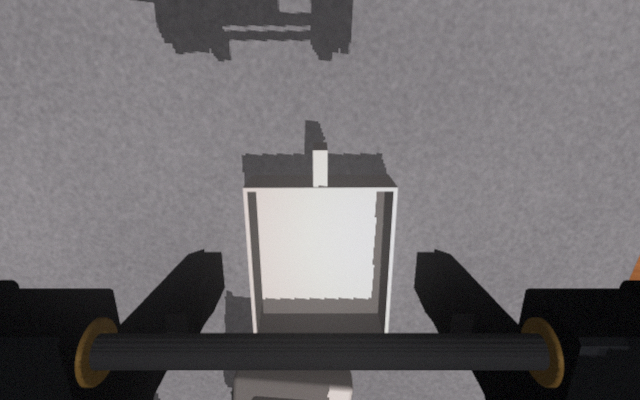

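The fin sits at about (320,152–186), near the image centre line, with the tub wall's top edge from (245,188) to (395,188).

```bash
python3 - <<'E'
from h import *
d=np.load('pics/w1.npz');K,R,t=d['K'],d['R'],d['t']; C=-R.T@t
print(C,R.round(3))
def at(u,v,z):
    r=R.T@np.array([(u-K[0,2])/K[0,0],(v-K[1,2])/K[1,1],1]); return (C+(z-C[2])/r[2]*r).round(4)
for a in [(313,150,.048),(327,150,.048),(314,186,.048),(328,186,.048),(244,188,.05),(397,188,.05)]: print(a,at(*a))
w,im=world('w1'); z=w[...,2]
m=np.zeros(z.shape,bool); m[145:187,300:340]=1; m&=(z>.04)&(z<.06)
p=w[m]; print(p.shape,cv2.minAreaRect(p[:,:2].astype(np.float32)),p[:,2].mean())
m=np.zeros(z.shape,bool); m[180:330,235:405]=1; m&=(z>.043)&(z<.06)
p=w[m]; print(p.shape,cv2.minAreaRect(p[:,:2].astype(np.float32)))
E
```

```text
[0.54904406 0.26464508 0.38120531] [[ 0.993  0.116 -0.002]
 [ 0.111 -0.943  0.314]
 [ 0.035 -0.312 -0.949]]
(313, 150, 0.048) [0.5501 0.203  0.048 ]
(327, 150, 0.048) [0.5631 0.2046 0.048 ]
(314, 186, 0.048) [0.5549 0.1684 0.048 ]
(328, 186, 0.048) [0.5683 0.17   0.048 ]
(244, 188, 0.05) [0.4884 0.1592 0.05  ]
(397, 188, 0.05) [0.6342 0.1763 0.05  ]
(565, 3) ((0.5580697059631348, 0.18548083305358887), (0.038396481424570084, 0.036550041288137436), 7.275524139404297) 0.04498074140241049
(2232, 3) ((0.5698385238647461, 0.08950372040271759), (0.15035754442214966, 0.17151686549186707), 6.762695789337158)
```

move_arm([
  [0.06, 0.0005, 0.004, -0.035, 0, 0, 0],
  [0.06, 0, 0, -0.035, 0, 0, 0],
  [0.06, 0, 0, -0.035, 0, 0, 0],
  [0.06, 0, 0, -0.035, 0, 0, 0],
  [0.06, 0, 0, -0.035, 0, 0, 0],
  [0.06, 0, 0, -0.03, 0, 0, 0],
  [0.06, 0, 0, 0, 0, 0, 0],
  [0.03, 0, 0, 0, 0, 0, 0],
], force=15)

```text
t: 1.98
eef_pos: [0.5572, 0.1892, 0.0368]
tcp_rot: [0.706, 0.042, -0.043, -0.706]
force: [-0.5, 0.2, 0.9]
opening: 0.625
```

move_arm([
  [0.0, 0, 0, 0, 0, 0, 0],
  [0.0, 0, 0, 0, 0, 0, 0],
  [0.0, 0, 0, 0, 0, 0, 0],
  [0.0, 0, 0, 0, 0, 0, 0],
  [0.0, 0, 0, 0, 0, 0, 0],
  [0.0, 0, 0, 0, 0, 0, 0],
], force=15)

```text
t: 2.48
eef_pos: [0.5583, 0.1883, 0.0373]
tcp_rot: [-0.706, -0.042, 0.042, 0.706]
force: [0.3, -0.6, -0.5]
opening: 0.178
```

```bash
python3 - <<'E'
from h import *
o=env.get_obs(); print(o['t'],o['eef_pos'],o['force'],o['opening'])
cap('top','top1');cap('wrist','w2')
E
```

```text
2.4833 [0.55826852 0.18833831 0.03726235] [ 0.27349261 -0.55156482 -0.52791397] 0.17796722269818846
```

View pics/w2.png

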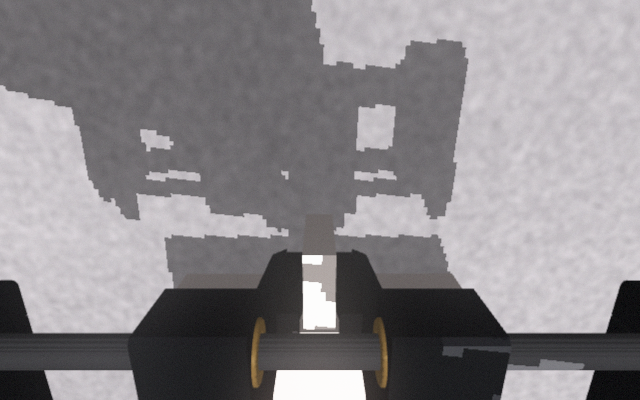

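View pics/top1.png

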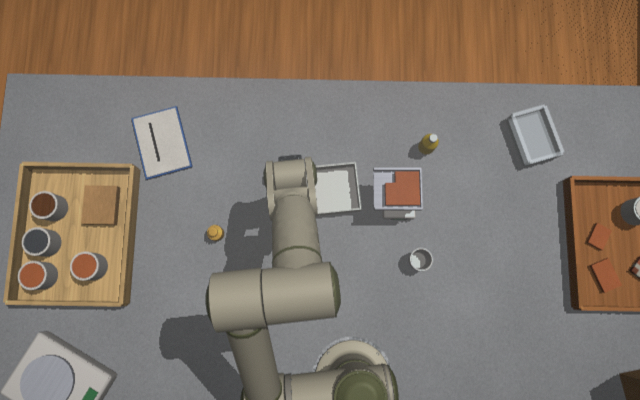

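Fin is gripped, with an opening of about 15.7 mm and both fingers flanking it at (320,290). Now I refine the scale's pose from the top view.

```bash
python3 - <<'E'
from h import *
d=np.load('pics/top0.npz');K,R,t=d['K'],d['R'],d['t']; C=-R.T@t
def at(u,v,z):
    r=R.T@np.array([(u-K[0,2])/K[0,0],(v-K[1,2])/K[1,1],1]); return C+(z-C[2])/r[2]*r
w,im=world('top0'); g=cv2.cvtColor(im,cv2.COLOR_RGB2GRAY).astype(float)
gx=cv2.Sobel(g,-1,1,0);gy=cv2.Sobel(g,-1,0,1)
def sub(a,i0): # peak of |a|
    a=np.abs(a);k=a.argmax(); 
    lo,hi=max(k-2,0),min(k+3,len(a)); return i0+(np.arange(lo,hi)*a[lo:hi]).sum()/a[lo:hi].sum()
def line(pts,nm,z):
    P=np.array([at(u,v,z)[:2] for u,v in pts]); 
    vx,vy,x0,y0=cv2.fitLine(P.astype(np.float32),cv2.DIST_HUBER,0,.001,.001).ravel()
    print(nm,'dir deg',np.degrees(np.arctan2(vy,vx)).round(2),'mid',x0.round(4),y0.round(4)); return
line([(sub(gx[v,370:378],370),v) for v in range(174,207)],'open edge z.12',.12)
line([(u,sub(gy[163:171,u],163)) for u in range(378,418)],'top rim out z.138',.138)
line([(u,sub(gy[204:214,u],204)) for u in range(378,418)],'bot rim out z.138',.138)
line([(sub(gx[v,417:427],417),v) for v in range(174,206)],'back rim out z.138',.138)
for nm,zlo in [('depth',.1)]:
    m=(w[...,2]>zlo); 
    L=[(np.nonzero(m[v,365:385])[0][0]+365-.5,v) for v in range(174,206)]; line(L,'D open',.12)
    L=[(np.nonzero(m[v,365:440])[0][-1]+365+.5,v) for v in range(174,206)]; line(L,'D back',.138)
    L=[(u,np.nonzero(m[155:230,u])[0][0]+155-.5) for u in range(378,418)]; line(L,'D top',.138)
    L=[(u,np.nonzero(m[155:230,u])[0][-1]+155+.5) for u in range(378,418)]; line(L,'D bot',.138)
E
```

```text
open edge z.12 dir deg -0.67 mid 0.5545 -0.052
top rim out z.138 dir deg -89.04 mid 0.614 -0.13
bot rim out z.138 dir deg -86.65 mid 0.5011 -0.1182
back rim out z.138 dir deg 1.11 mid 0.5529 -0.1879
D open dir deg -0.12 mid 0.5535 -0.0492
D back dir deg -1.06 mid 0.5592 -0.191
D top dir deg -88.97 mid 0.6177 -0.1215
D bot dir deg -89.02 mid 0.4894 -0.1157
```

move_arm([
  [0.0, -0.001, -0.008, 0, 0, 0, -0.75],
  [0.0, -0.001, -0.0095, 0, 0, 0, -0.75],
  [0.0, -0.001, -0.0095, 0, 0, 0, -0.75],
  [0.0, -0.001, -0.0095, 0, 0, 0, -0.75],
  [0.0, -0.001, -0.0095, 0, 0, 0, -0.75],
  [0.0, -0.001, -0.0095, 0, 0, 0, -0.75],
  [0.0, 0, -0.0095, 0, 0, 0, -0.75],
  [0.0, 0, -0.003, 0, 0, 0, -0.75],
])

```text
t: 3.25
eef_pos: [0.5523, 0.1187, 0.0372]
tcp_rot: [-0.707, -0.004, 0.004, 0.707]
force: [1.8, 3.7, 5.5]
opening: 0.152
```

move_arm([
  [0.0, 0, 0, 0, 0, 0, 0],
  [0.0, 0, 0, 0, 0, 0, 0],
  [0.0, 0, 0, 0, 0, 0, 0],
])

```text
t: 3.5
eef_pos: [0.5524, 0.1184, 0.0372]
tcp_rot: [0.708, 0.005, -0.005, -0.706]
force: [0.9, -3.7, 6.1]
opening: 0.155
```

```bash
python3 - <<'E'
from h import *
from scipy.spatial.transform import Rotation as Ro
o=env.get_obs(); print(o['t'],o['eef_pos'],Ro.from_quat(o['tcp_rot']).as_matrix().round(3)[:,0],o['force'])
cap('side','side2'); im,_,_=cap('top','top2')
a=im[130:250,250:450,::-1]; b=cv2.imread('pics/side2.png')[100:260,230:390]
cv2.imwrite('pics/t2.png',cv2.resize(a,None,fx=4,fy=4,interpolation=cv2.INTER_CUBIC));cv2.imwrite('pics/s2.png',cv2.resize(b,None,fx=3.75,fy=3.75,interpolation=cv2.INTER_CUBIC))
E
```

```text
3.5 [0.55236075 0.11840841 0.03716885] [1.    0.013 0.   ] [ 0.862014   -3.71124284  6.05085681]
```

View pics/t2.png

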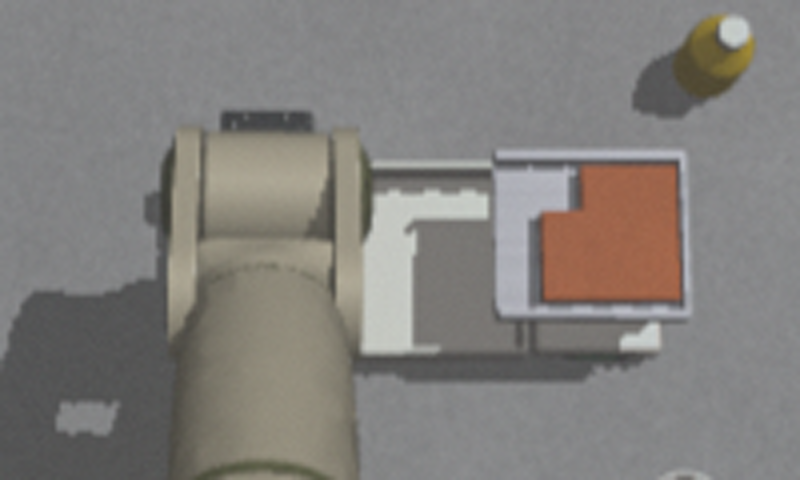

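View pics/s2.png

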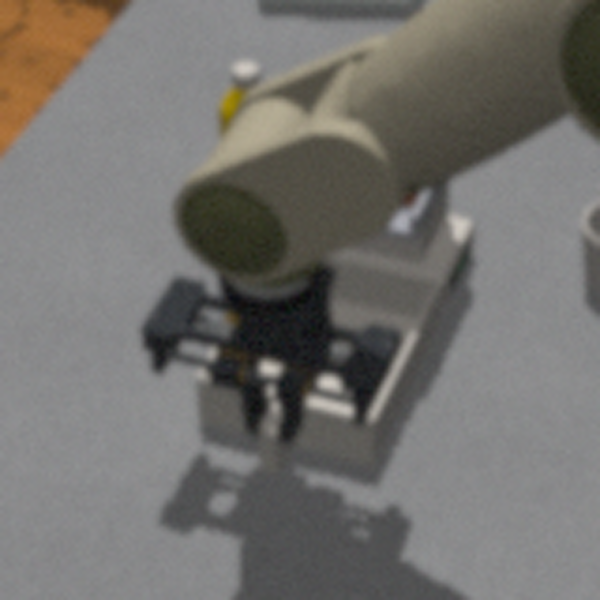

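The top view shows the foot's lower edge (x from 535 to 660, v about 352) in line with the tub's edge at v about 353, and a small gap still open near u=525.

move_arm([
  [0.0, 0, -0.003, 0, 0, 0, 0],
  [0.0, 0, -0.003, 0, 0, 0, 0],
  [0.0, 0, -0.001, 0, 0, 0, 0],
  [0.0, 0, 0, 0, 0, 0, 0],
  [0.0, 0, 0, 0, 0, 0, 0],
])

```text
t: 4.02
eef_pos: [0.5522, 0.1125, 0.0372]
tcp_rot: [0.707, 0.005, -0.004, -0.707]
force: [0.5, 2.5, 6.3]
opening: 0.158
```

move_arm([
  [0.0, 0, -0.001, 0, 0, 0, 0],
  [0.0, 0, 0, 0, 0, 0, 0],
  [0.0, 0, 0, 0, 0, 0, 0],
])

```text
t: 4.27
eef_pos: [0.5522, 0.1117, 0.0372]
tcp_rot: [-0.707, -0.005, 0.005, 0.707]
force: [-0.6, 4.9, 6.4]
opening: 0.155
```

```bash
python3 - <<'E'
from h import *
from scipy.spatial.transform import Rotation as Ro
o=env.get_obs(); print(o['t'],o['eef_pos'],Ro.from_quat(o['tcp_rot']).as_matrix().round(3)[:,0],o['force'])
im,_,_=cap('top','top3')
a=im[160:235,340:440,::-1]
cv2.imwrite('pics/t3.png',cv2.resize(a,None,fx=8,fy=8,interpolation=cv2.INTER_CUBIC))
E
```

```text
4.2667 [0.55216307 0.11171494 0.03715455] [1.    0.013 0.   ] [-0.63841615  4.9355476   6.40433462]
```

View pics/t3.png

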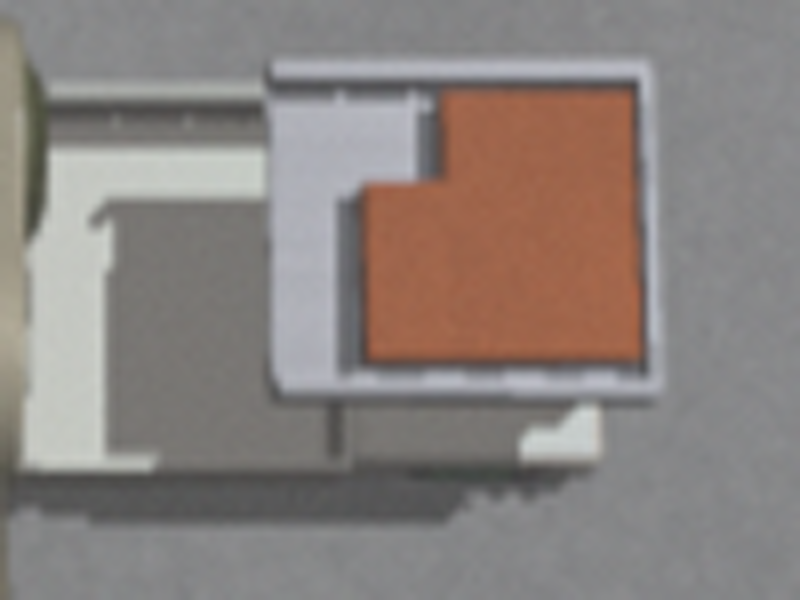

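move_arm([
  [0.0, 0, -0.0015, 0, 0, 0, 0],
  [0.0, 0, 0, 0, 0, 0, 0],
  [0.0, 0, 0, 0, 0, 0, 0],
])

```text
t: 4.57
eef_pos: [0.5521, 0.1106, 0.0372]
tcp_rot: [-0.707, -0.005, 0.004, 0.707]
force: [-0.1, 6.8, 6.0]
opening: 0.156
```

```bash
python3 - <<'E'
from h import *
o=env.get_obs(); print(o['eef_pos'],o['force'])
d=np.load('pics/top3.npz');K,R,t=d['K'],d['R'],d['t']; C=-R.T@t
def at(u,v,z):
    r=R.T@np.array([(340+(u+.5)/8-.5-K[0,2])/K[0,0],(160+(v+.5)/8-.5-K[1,2])/K[1,1],1]); return (C+(z-C[2])/r[2]*r).round(4)
for n,u,v,z in [('tub bot',20,471,.05),('tub bot',330,470,.05),('foot bot',590,465,.036),('foot bot',370,466,.036),('tub top out',60,82,.05),('tub top out',260,81,.05),
 ('dTL',268,59,.138),('dTR',652,59,.138),('dBR',660,404,.138),('dBL',275,402,.138),('edge',270,250,.12),('wallout',350,435,.05),('footback',602,430,.036),
 ('tBR',640,361,.138),('tBL',366,360,.138),('tTR',636,90,.138),('tL',362,184,.138)]: print(n,at(u,v,z))
E
```

```text
[0.55212964 0.11055117 0.03716885] [-0.14060364  6.81900457  6.03683083]
tub bot [0.4748 0.0367 0.05  ]
tub bot [ 0.4773 -0.0824  0.05  ]
foot bot [ 0.4828 -0.1851  0.036 ]
foot bot [ 0.4809 -0.0997  0.036 ]
tub top out [0.628  0.0224 0.05  ]
tub top out [ 0.6298 -0.0558  0.05  ]
dTL [ 0.6181 -0.049   0.138 ]
dTR [ 0.6206 -0.1909  0.138 ]
dBR [ 0.492  -0.1914  0.138 ]
dBL [ 0.4903 -0.0512  0.138 ]
edge [ 0.5498 -0.0516  0.12  ]
wallout [ 0.491  -0.0901  0.05  ]
footback [ 0.4965 -0.19    0.036 ]
tBR [ 0.5077 -0.1844  0.138 ]
tBL [ 0.5063 -0.0844  0.138 ]
tTR [ 0.6088 -0.1847  0.138 ]
tL [ 0.5717 -0.0834  0.138 ]
```

move_arm([
  [0.04, 0, 0, 0, 0, 0, 0],
  [0.06, 0, 0, 0, 0, 0, 0],
  [0.06, 0, 0, 0, 0, 0, 0],
  [0.06, 0, 0, 0.02, 0, 0, 0],
  [0.06, 0, 0, 0.04, 0, 0, 0],
  [0.06, 0, 0, 0.04, 0, 0, 0],
  [0.06, 0, 0, 0.04, 0, 0, 0],
  [0.06, 0, 0, 0.04, 0, 0, 0],
])

```text
t: 5.23
eef_pos: [0.5515, 0.1103, 0.2185]
tcp_rot: [0.707, 0.004, -0.005, -0.707]
force: [0.7, -0.8, 0.6]
opening: 0.679
```

move_arm([
  [0.06, 0, -0.02, 0.04, 0, 0, 0],
  [0.06, 0, -0.03, 0.04, 0, 0, 0],
  [0.06, 0, -0.03, 0.02, 0, 0, 0],
  [0.06, 0, -0.02, 0, 0, 0, 0],
  [0.06, 0, 0, 0, 0, 0, 0],
  [0.06, 0, 0, 0, 0, 0, 0],
])

```text
t: 5.73
eef_pos: [0.5519, 0.0164, 0.3068]
tcp_rot: [-0.707, -0.004, 0.005, 0.707]
force: [-0.8, 0.3, 0.2]
opening: 0.681
```

```bash
python3 - <<'E'
from h import *
o=env.get_obs(); print(o['t'],o['eef_pos'],o['force'],env.camera_params('wrist')['R'].round(3))
cap('wrist','w4')
im=cap('top','top4')[0]
a=im[150:235,280:440,::-1]
cv2.imwrite('pics/t4.png',cv2.resize(a,None,fx=5,fy=5,interpolation=cv2.INTER_CUBIC))
E
```

```text
5.7333 [0.5518618 0.0163814 0.3068155] [-0.80613951  0.32906796  0.16023911] [[ 1.     0.012 -0.002]
 [ 0.012 -0.949  0.314]
 [ 0.002 -0.314 -0.949]]
```

View pics/w4.png

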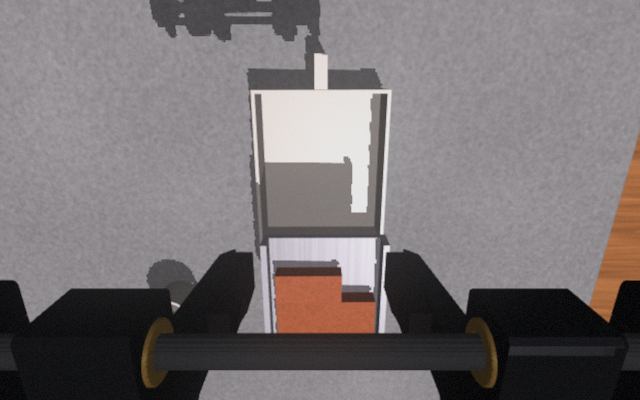

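View pics/t4.png

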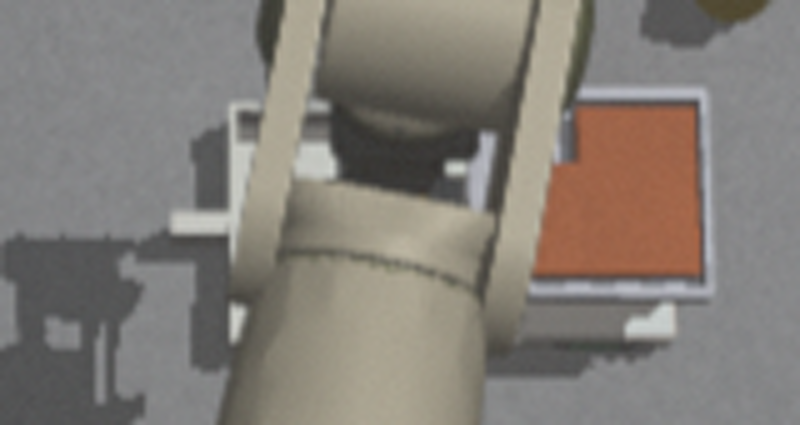

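The wrist view shows tub, deck edge (v≈237), and tile at (275–375, 268–). I'll enlarge it to measure.

```bash
python3 - <<'E'
from h import *
im=np.load('pics/w4.npz')['im']
a=im[80:160,240:400,::-1];b=im[215:310,240:400,::-1]
cv2.imwrite('pics/w4a.png',cv2.resize(a,None,fx=5,fy=5,interpolation=cv2.INTER_CUBIC))
cv2.imwrite('pics/w4b.png',cv2.resize(b,None,fx=5,fy=5,interpolation=cv2.INTER_CUBIC))
E
```

```text
(no output)
```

View pics/w4a.png

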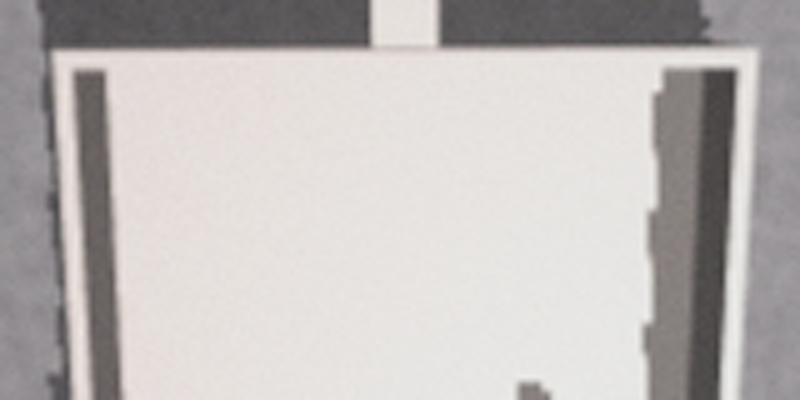

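View pics/w4b.png

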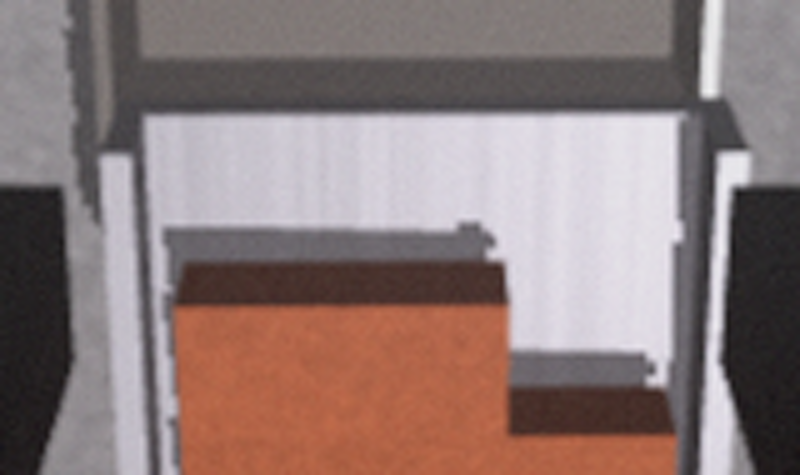

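```bash
python3 - <<'E'
from h import *
d=np.load('pics/w4.npz');K,R,t=d['K'],d['R'],d['t']; C=-R.T@t
def at(u,v,z,v0):
    r=R.T@np.array([(240+(u+.5)/5-.5-K[0,2])/K[0,0],(v0+(v+.5)/5-.5-K[1,2])/K[1,1],1]); return (C+(z-C[2])/r[2]*r).round(4)
for n,u,v,z,v0 in [('tub bk L',52,47,.05,80),('tub bk R',758,47,.05,80),('tub L',72,390,.05,80),('tub R',739,390,.05,80),('tub R2',719,97,.05,215),('tub L2',82,97,.05,215),('fin L',370,44,.048,80),('fin R',441,44,.048,80),
('wallL out',99,152,.138,215),('wallL in',131,152,.138,215),('wallR in',717,152,.138,215),('wallR out',752,152,.138,215),('edgeL',145,112,.12,215),('edgeR',680,112,.12,215),
('tileFL',175,305,.138,215),('tile corner',508,302,.138,215),('t in',509,436,.138,215),('tR',676,434,.138,215)]: print(n,at(u,v,z,v0))
E
```

```text
tub bk L [0.4779 0.0894 0.05  ]
tub bk R [0.6268 0.0912 0.05  ]
tub L [0.4788 0.016  0.05  ]
tub R [0.6281 0.0178 0.05  ]
tub R2 [ 0.6299 -0.0751  0.05  ]
tub L2 [ 0.477 -0.077  0.05 ]
fin L [0.5449 0.0908 0.048 ]
fin R [0.56   0.0909 0.048 ]
wallL out [ 0.4962 -0.0494  0.138 ]
wallL in [ 0.5022 -0.0493  0.138 ]
wallR in [ 0.6129 -0.0479  0.138 ]
wallR out [ 0.6195 -0.0479  0.138 ]
edgeL [ 0.5024 -0.0492  0.12  ]
edgeR [ 0.6085 -0.0479  0.12  ]
tileFL [ 0.5096 -0.082   0.138 ]
tile corner [ 0.5744 -0.0805  0.138 ]
t in [ 0.5756 -0.1107  0.138 ]
tR [ 0.6089 -0.1099  0.138 ]
```

Wrist view puts the deck centre at x=.5577 at the edge, against .5546 for the tub axis. The top view of the foot edge also says about 3 mm. Yaw matches at about 0.8°. I'll regrip, back off slightly, shift +2.8 mm in x and seat it again.

move_arm([
  [0.06, 0, 0.025, 0, 0, 0, 0],
  [0.06, 0, 0.035, -0.02, 0, 0, 0],
  [0.06, 0, 0.034, -0.03, 0, 0, 0],
  [0.06, 0, 0, -0.04, 0, 0, 0],
  [0.06, 0, 0, -0.04, 0, 0, 0],
  [0.06, 0, 0, -0.04, 0, 0, 0],
  [0.06, 0, 0, -0.04, 0, 0, 0],
  [0.06, 0, 0, -0.04, 0, 0, 0],
])

```text
t: 6.5
eef_pos: [0.5512, 0.1097, 0.0576]
tcp_rot: [-0.707, -0.005, 0.006, 0.707]
force: [0.5, 0.1, 0.2]
opening: 0.682
```

move_arm([
  [0.06, 0, 0, -0.019, 0, 0, 0],
  [0.0, 0, 0, 0, 0, 0, 0],
  [0.0, 0, 0, 0, 0, 0, 0],
  [0.0, 0, 0, 0, 0, 0, 0],
  [0.0, 0, 0, 0, 0, 0, 0],
  [0.0, 0, 0, 0, 0, 0, 0],
  [0.0, 0, 0, 0, 0, 0, 0],
  [0.0, 0, 0, 0, 0, 0, 0],
], force=15)

```text
t: 7.17
eef_pos: [0.5524, 0.1084, 0.0415]
tcp_rot: [0.707, 0.006, -0.005, -0.707]
force: [0.4, -0.6, -0.0]
opening: 0.178
```

move_arm([
  [0.0, 0, 0.003, 0, 0, 0, 0],
  [0.0, 0, 0.002, 0, 0, 0, 0],
  [0.0, 0.0015, 0, 0, 0, 0, 0],
  [0.0, 0.0013, 0, 0, 0, 0, 0],
  [0.0, 0, 0, 0, 0, 0, 0],
  [0.0, 0, -0.002, 0, 0, 0, 0],
  [0.0, 0, -0.002, 0, 0, 0, 0],
  [0.0, 0, 0, 0, 0, 0, 0],
])

```text
t: 7.83
eef_pos: [0.555, 0.1103, 0.0414]
tcp_rot: [-0.707, -0.005, 0.005, 0.708]
force: [-1.9, 1.6, 5.1]
opening: 0.155
```

move_arm([
  [0.0, 0, -0.001, 0, 0, 0, 0],
  [0.0, 0, 0, 0, 0, 0, 0],
  [0.0, 0, 0, 0, 0, 0, 0],
])

```text
t: 8.08
eef_pos: [0.5551, 0.1095, 0.0414]
tcp_rot: [-0.707, -0.005, 0.005, 0.708]
force: [-2.1, 3.6, 5.4]
opening: 0.158
```

move_arm([
  [0.0, 0, -0.0012, 0, 0, 0, 0],
  [0.0, 0, -0.0012, 0, 0, 0, 0],
  [0.0, 0, 0, 0, 0, 0, 0],
  [0.0, 0, 0, 0, 0, 0, 0],
])

```text
t: 8.42
eef_pos: [0.5547, 0.1088, 0.0414]
tcp_rot: [-0.706, -0.005, 0.005, 0.709]
force: [-2.2, 15.1, 7.2]
opening: 0.157
```

move_arm([
  [0.0, 0, -0.0008, 0, 0, 0, 0],
  [0.0, 0, 0, 0, 0, 0, 0],
  [0.0, 0, 0, 0, 0, 0, 0],
])

```text
t: 8.67
eef_pos: [0.5545, 0.1086, 0.0414]
tcp_rot: [-0.705, -0.005, 0.005, 0.709]
force: [-3.8, 16.3, 7.2]
opening: 0.155
```

Seated firmly against the foot at 16 N. Releasing and looking.

move_arm([
  [0.0, 0, 0.0015, 0, 0, 0, 0],
  [0.04, 0, 0, 0, 0, 0, 0],
  [0.06, 0, 0, 0, 0, 0, 0],
  [0.06, 0, 0, 0, 0, 0, 0],
  [0.06, 0, 0, 0.03, 0, 0, 0],
  [0.06, 0, 0, 0.04, 0, 0, 0],
  [0.06, 0, 0, 0.04, 0, 0, 0],
  [0.06, 0, 0, 0.04, 0, 0, 0],
])

```text
t: 9.33
eef_pos: [0.5546, 0.1065, 0.1925]
tcp_rot: [-0.707, -0.005, 0.005, 0.707]
force: [0.9, 0.1, -0.1]
opening: 0.663
```

move_arm([
  [0.03, 0, -0.02, 0.04, 0, 0, 0],
  [0.0, 0, -0.03, 0.04, 0, 0, 0],
  [0.0, 0, -0.03, 0.02, 0, 0, 0],
  [0.0, 0, -0.015, 0, 0, 0, 0],
  [0.0, 0, 0, 0, 0, 0, 0],
  [0.0, 0, 0, 0, 0, 0, 0],
])

```text
t: 9.83
eef_pos: [0.5548, 0.0177, 0.281]
tcp_rot: [-0.707, -0.004, 0.005, 0.707]
force: [0.4, 0.8, -0.5]
opening: 0.252
```

```bash
python3 - <<'E'
from h import *
o=env.get_obs(); print(o['t'],o['eef_pos'],o['force'])
im=cap('wrist','w5')[0]
a=im[60:160,240:400,::-1];b=im[215:310,240:400,::-1]
cv2.imwrite('pics/w5a.png',cv2.resize(a,None,fx=5,fy=5,interpolation=cv2.INTER_CUBIC))
cv2.imwrite('pics/w5b.png',cv2.resize(b,None,fx=5,fy=5,interpolation=cv2.INTER_CUBIC))
E
```

```text
9.8333 [0.55480943 0.01768376 0.28097024] [ 0.3720397   0.80604631 -0.51781279]
```

View pics/w5a.png

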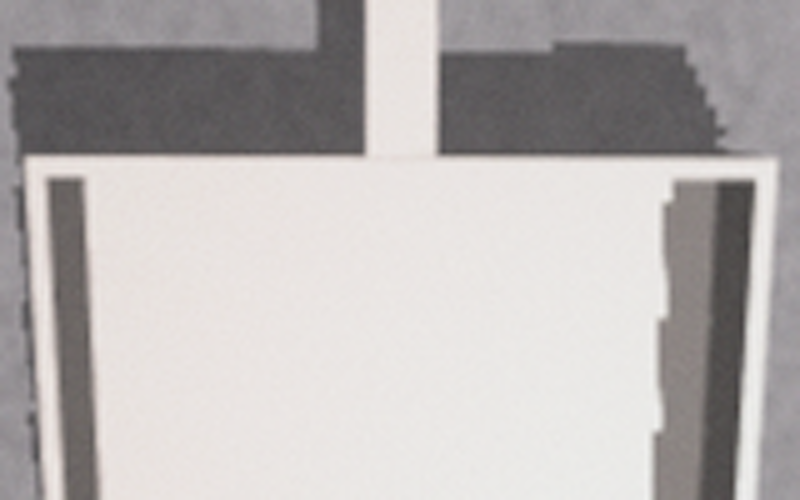

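View pics/w5b.png

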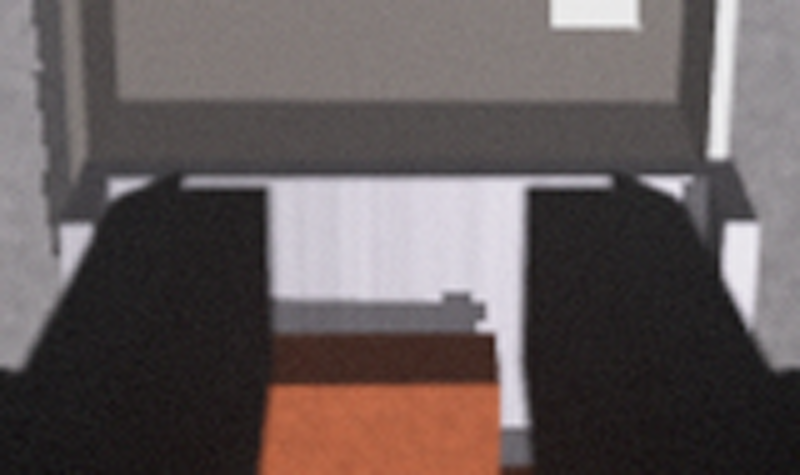

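```bash
python3 - <<'E'
from h import *
d=np.load('pics/w5.npz');K,R,t=d['K'],d['R'],d['t']; C=-R.T@t
def at(u,v,z,v0):
    r=R.T@np.array([(240+(u+.5)/5-.5-K[0,2])/K[0,0],(v0+(v+.5)/5-.5-K[1,2])/K[1,1],1]); return (C+(z-C[2])/r[2]*r).round(4)
for n,u,v,z,v0 in [('tub bk L',24,157,.05,60),('tub bk R',779,157,.05,60),('tub L',45,490,.05,60),('tub R',755,490,.05,60),
('wallL out',57,222,.138,215),('wallR out',760,220,.138,215)]: print(n,at(u,v,z,v0))
E
```

```text
tub bk L [0.48   0.0894 0.05  ]
tub bk R [0.6292 0.0912 0.05  ]
tub L [0.4809 0.0226 0.05  ]
tub R [0.6295 0.0245 0.05  ]
wallL out [ 0.4959 -0.0493  0.138 ]
wallR out [ 0.6192 -0.0473  0.138 ]
```

Tub is square and within about 1 mm of centre: back rim from (.4800,.0894) to (.6292,.0912), deck walls at .4959 and .6192. Next I move the closed fingers over the tile centroid, 20 mm above it.

move_arm([
  [0.0, 0, -0.04, 0, 0, 0, 0],
  [0.0, 0, -0.04, 0, 0, 0, 0],
  [0.0, 0, -0.04, -0.02, 0, 0, 0],
  [0.0, 0, -0.039, -0.03, 0, 0, 0],
  [0.0, 0, 0, -0.03, 0, 0, 0],
  [0.0, 0, 0, -0.018, 0, 0, 0],
  [0.0, 0, 0, 0, 0, 0, 0],
  [0.0, 0, 0, 0, 0, 0, 0],
], force=10)

```text
t: 10.55
eef_pos: [0.5549, -0.1311, 0.1889]
tcp_rot: [-0.707, -0.005, 0.006, 0.707]
force: [0.4, 0.6, -0.3]
opening: 0.004
```

```bash
python3 - <<'E'
from h import *
for i in range(3):
    o=env.get_obs(); print(o['t'],o['eef_pos'],o['force'],o['opening'])
    im=cap(['top','side','wrist'][i],'p%d'%i)[0]
a=im[150:400,150:490,::-1]; cv2.imwrite('pics/p2c.png',cv2.resize(a,None,fx=2,fy=2))
b=cv2.imread('pics/p0.png')[150:235,320:440]; cv2.imwrite('pics/p0c.png',cv2.resize(b,None,fx=6,fy=6,interpolation=cv2.INTER_CUBIC))
b=cv2.imread('pics/p1.png')[90:240,250:410]; cv2.imwrite('pics/p1c.png',cv2.resize(b,None,fx=4,fy=4,interpolation=cv2.INTER_CUBIC))
E
```

```text
10.55 [ 0.55492578 -0.1311268   0.18894945] [ 0.41693725  0.61378481 -0.33864803] 0.004188370327664496
10.6 [ 0.55545337 -0.13138752  0.19020269] [-0.08165442 -0.1967262   0.19760738] 0.0037167291737198608
10.65 [ 0.55566947 -0.13156529  0.19084405] [-0.34587793 -0.40171843  1.0892165 ] 0.0030192710453230192
```

View pics/p2c.png

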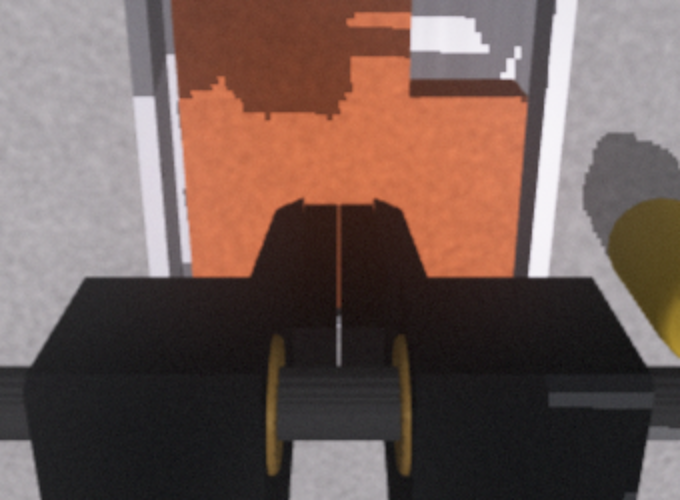

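View pics/p1c.png

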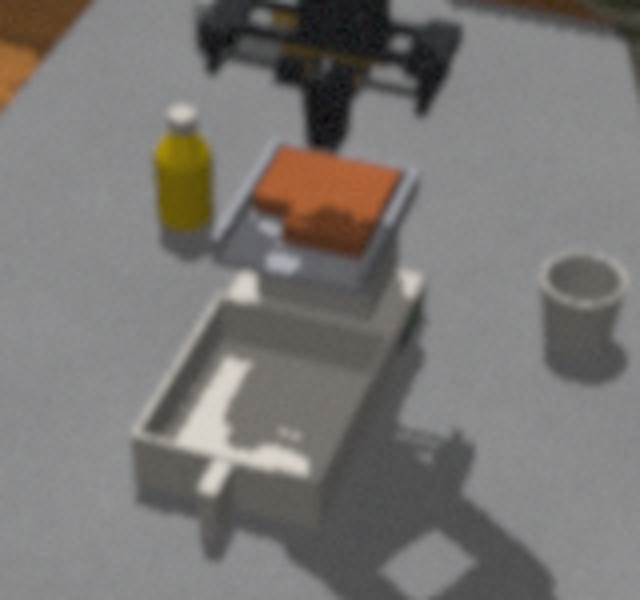

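The closed fingers are above the tile between the deck walls, and the tub is open in front. A small y correction, then a gentle descent.

move_arm([
  [0.0, 0, -0.009, -0.008, 0, 0, 0],
  [0.0, 0, 0, -0.008, 0, 0, 0],
  [0.0, 0, 0, -0.004, 0, 0, 0],
  [0.0, 0, 0, -0.002, 0, 0, 0],
  [0.0, 0, 0, 0, 0, 0, 0],
  [0.0, 0, 0, 0, 0, 0, 0],
])

```text
t: 11.2
eef_pos: [0.555, -0.1411, 0.1674]
tcp_rot: [-0.707, -0.005, 0.005, 0.707]
force: [0.1, 0.8, 1.1]
opening: 0.005
```

move_arm([
  [0.0, 0, 0, -0.001, 0, 0, 0],
  [0.0, 0, 0, -0.001, 0, 0, 0],
  [0.0, 0, 0, 0, 0, 0, 0],
  [0.0, 0, 0, 0, 0, 0, 0],
])

```text
t: 11.53
eef_pos: [0.555, -0.1412, 0.1655]
tcp_rot: [0.707, 0.005, -0.005, -0.707]
force: [0.5, -0.2, -0.2]
opening: 0.006
```

move_arm([
  [0.0, 0, 0, -0.0007, 0, 0, 0],
  [0.0, 0, 0, -0.0005, 0, 0, 0],
  [0.0, 0, 0, 0, 0, 0, 0],
])

```text
t: 11.78
eef_pos: [0.5549, -0.1412, 0.1641]
tcp_rot: [-0.707, -0.005, 0.005, 0.707]
force: [0.3, 0.1, -0.3]
opening: 0.01
```

move_arm([
  [0.0, 0, 0, -0.0006, 0, 0, 0],
  [0.0, 0, 0, 0, 0, 0, 0],
])

```text
t: 11.95
eef_pos: [0.5549, -0.1412, 0.1635]
tcp_rot: [-0.707, -0.005, 0.005, 0.707]
force: [-1.1, -0.2, -0.6]
opening: 0.008
```

move_arm([
  [0.0, 0, 0, -0.0006, 0, 0, 0],
  [0.0, 0, 0, 0, 0, 0, 0],
])

```text
t: 12.12
eef_pos: [0.5549, -0.1412, 0.1629]
tcp_rot: [-0.707, -0.005, 0.005, 0.707]
force: [0.2, -1.0, 0.2]
opening: 0.006
```

move_arm([
  [0.0, 0, 0, -0.0005, 0, 0, 0],
  [0.0, 0, 0, 0, 0, 0, 0],
])

```text
t: 12.28
eef_pos: [0.5549, -0.1412, 0.1624]
tcp_rot: [-0.707, -0.005, 0.005, 0.707]
force: [0.6, -0.0, 0.2]
opening: 0.003
```

move_arm([
  [0.0, 0, 0, -0.0005, 0, 0, 0],
  [0.0, 0, 0, 0, 0, 0, 0],
])

```text
t: 12.45
eef_pos: [0.5549, -0.1412, 0.1619]
tcp_rot: [-0.707, -0.005, 0.005, 0.707]
force: [0.2, 0.4, -0.4]
opening: 0.004
```

move_arm([
  [0.0, 0, 0, -0.0005, 0, 0, 0],
  [0.0, 0, 0, 0, 0, 0, 0],
])

```text
t: 12.62
eef_pos: [0.5549, -0.1412, 0.1614]
tcp_rot: [-0.707, -0.005, 0.005, 0.707]
force: [-0.2, -0.8, -0.1]
opening: 0.007
```

move_arm([
  [0.0, 0, 0, -0.0005, 0, 0, 0],
  [0.0, 0, 0, 0, 0, 0, 0],
])

```text
t: 12.78
eef_pos: [0.5549, -0.1412, 0.1609]
tcp_rot: [-0.707, -0.005, 0.005, 0.707]
force: [0.1, 0.1, 0.3]
opening: 0.007
```

move_arm([
  [0.0, 0, 0, -0.0004, 0, 0, 0],
  [0.0, 0, 0, 0, 0, 0, 0],
])

```text
t: 12.95
eef_pos: [0.5549, -0.1412, 0.1605]
tcp_rot: [-0.707, -0.005, 0.005, 0.707]
force: [-0.2, 0.6, 0.3]
opening: 0.005
```

move_arm([
  [0.0, 0, 0, -0.0004, 0, 0, 0],
  [0.0, 0, 0, 0, 0, 0, 0],
])

```text
t: 13.12
eef_pos: [0.5549, -0.1412, 0.1602]
tcp_rot: [-0.707, -0.005, 0.005, 0.707]
force: [-0.4, -0.4, -0.0]
opening: 0.003
```

move_arm([
  [0.0, 0, 0, -0.0004, 0, 0, 0],
  [0.0, 0, 0, 0, 0, 0, 0],
])

```text
t: 13.28
eef_pos: [0.5549, -0.1412, 0.1597]
tcp_rot: [-0.707, -0.005, 0.005, 0.707]
force: [-0.0, -0.5, -0.3]
opening: -0.0
```

move_arm([
  [0.0, 0, 0, -0.0004, 0, 0, 0],
  [0.0, 0, 0, 0, 0, 0, 0],
])

```text
t: 13.45
eef_pos: [0.5549, -0.1412, 0.1593]
tcp_rot: [-0.707, -0.005, 0.005, 0.707]
force: [-0.2, -0.6, 0.0]
opening: 0.004
```

```bash
python3 - <<'E'
from h import *
im=cap('wrist','q2')[0]
a=im[200:360,220:420,::-1]; cv2.imwrite('pics/q2c.png',cv2.resize(a,None,fx=3.5,fy=3.5,interpolation=cv2.INTER_CUBIC))
w,_=world('q2'); 
for v in (200,215,230,240,245,250,255,260,265,270,280): print(v,w[v,[270,300,310,318,330,360]].round(4)[:,1:].tolist())
E
```

```text
200 [[-0.114, 0.135], [-0.1135, 0.1358], [-0.1137, 0.1349], [-0.1133, 0.1361], [-0.1134, 0.1355], [-0.1131, 0.1357]]
215 [[-0.1216, 0.1354], [-0.1212, 0.1359], [-0.1215, 0.1348], [-0.1211, 0.1357], [-0.121, 0.1358], [-0.1206, 0.1362]]
230 [[-0.1295, 0.1355], [-0.1292, 0.1357], [-0.1288, 0.1363], [-0.1294, 0.1348], [-0.1291, 0.1352], [-0.1288, 0.1355]]
240 [[-0.135, 0.1353], [-0.1349, 0.1349], [-0.1348, 0.135], [-0.1342, 0.1361], [-0.1342, 0.1359], [-0.1341, 0.1357]]
245 [[-0.1372, 0.1364], [-0.1376, 0.1351], [-0.1373, 0.1355], [-0.1375, 0.135], [-0.1372, 0.1354], [-0.1368, 0.1359]]
250 [[-0.1404, 0.1354], [-0.1306, 0.1548], [-0.1406, 0.1345], [-0.1397, 0.1362], [-0.1401, 0.1351], [-0.1398, 0.1354]]
255 [[-0.1431, 0.1356], [-0.1301, 0.1606], [-0.1316, 0.1575], [-0.1433, 0.1346], [-0.1321, 0.1564], [-0.1423, 0.136]]
260 [[-0.1458, 0.1358], [-0.1311, 0.1633], [-0.1316, 0.1622], [-0.1453, 0.1362], [-0.1321, 0.1611], [-0.1455, 0.1351]]
265 [[-0.1486, 0.1359], [-0.1325, 0.1651], [-0.132, 0.1658], [-0.1483, 0.1358], [-0.1318, 0.1661], [-0.1475, 0.1367]]
270 [[-0.1521, 0.1348], [-0.1325, 0.1693], [-0.1322, 0.1698], [-0.1512, 0.1358], [-0.1319, 0.1701], [-0.152, 0.1339]]
280 [[-0.1577, 0.1353], [-0.1317, 0.1783], [-0.132, 0.1778], [-0.1577, 0.1347], [-0.131, 0.1793], [-0.1312, 0.1786]]
```

View pics/q2c.png

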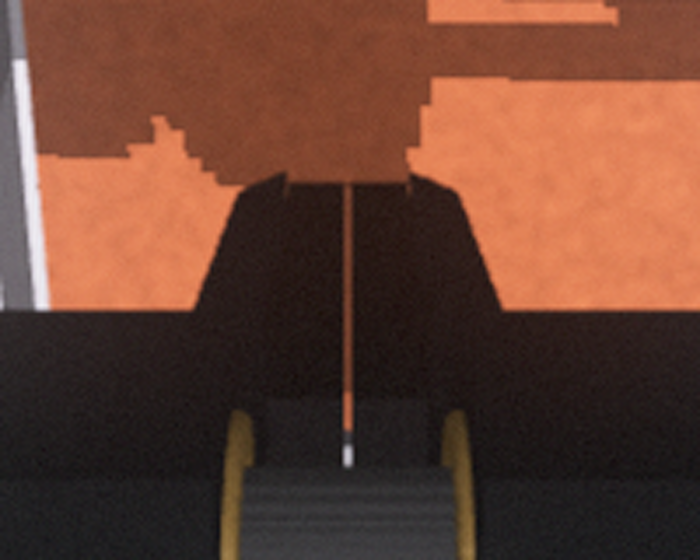

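The wrist view shows the fingertips at row ~252, with the shadow meeting them, and no contact force yet. I continue down in sub-millimetre steps.

move_arm([
  [0.0, 0, 0, -0.0004, 0, 0, 0],
  [0.0, 0, 0, -0.0004, 0, 0, 0],
  [0.0, 0, 0, 0, 0, 0, 0],
])

```text
t: 13.75
eef_pos: [0.5549, -0.1412, 0.1585]
tcp_rot: [-0.707, -0.005, 0.005, 0.707]
force: [0.2, -0.1, -0.0]
opening: 0.005
```

move_arm([
  [0.0, 0, 0, -0.0004, 0, 0, 0],
  [0.0, 0, 0, -0.0004, 0, 0, 0],
  [0.0, 0, 0, 0, 0, 0, 0],
])

```text
t: 14.0
eef_pos: [0.5549, -0.1412, 0.1577]
tcp_rot: [-0.707, -0.005, 0.005, 0.707]
force: [1.5, 0.1, -0.8]
opening: 0.002
```

```bash
python3 - <<'E'
from h import *
im=cap('side','s6')[0]
b=im[80:180,280:380,::-1]; cv2.imwrite('pics/s6c.png',cv2.resize(b,None,fx=6,fy=6,interpolation=cv2.INTER_CUBIC))
o=env.get_obs(); print(o['eef_pos'],o['force'])
E
```

```text
[ 0.55491858 -0.14117836  0.15776544] [0.92044452 0.25858032 0.10618207]
```

View pics/s6c.png

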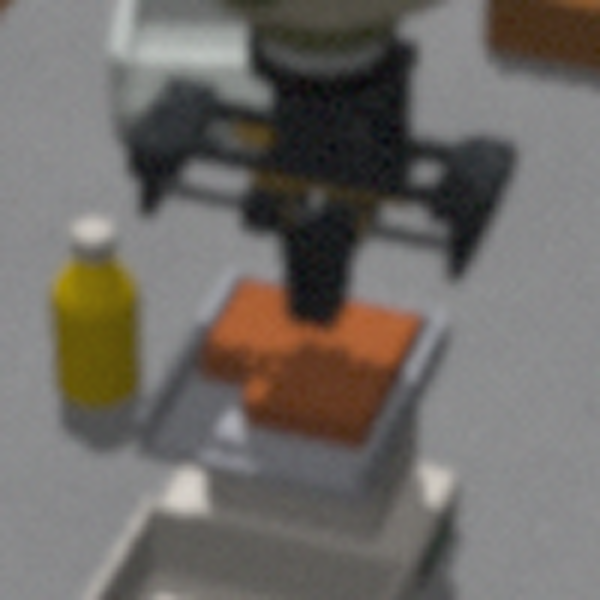

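```bash
python3 - <<'E'
from h import *
p=env.camera_params('side');K,R,t=p['K'],p['R'],p['t']
for z in (.134,.138,.142,.146,.15):
    c=K@(R@np.array([.555,-.132,z])+t); q=c[:2]/c[2]; print(z,((q-[280,80]+.5)*6-.5).round(0))
    c=K@(R@np.array([.555,-.141,z])+t); q=c[:2]/c[2]; print(z,((q-[280,80]+.5)*6-.5).round(0))
E
```

```text
0.134 [309. 363.]
0.134 [314. 353.]
0.138 [309. 357.]
0.138 [315. 347.]
0.142 [309. 351.]
0.142 [315. 341.]
0.146 [309. 344.]
0.146 [315. 335.]
0.15 [309. 338.]
0.15 [315. 329.]
```

Both the side view (tip at crop (315,325)) and wrist depth put the tips about 14 mm above the tile. I descend 8 mm, then creep.

move_arm([
  [0.0, 0, 0, -0.002, 0, 0, 0],
  [0.0, 0, 0, -0.002, 0, 0, 0],
  [0.0, 0, 0, -0.001, 0, 0, 0],
  [0.0, 0, 0, -0.001, 0, 0, 0],
  [0.0, 0, 0, 0, 0, 0, 0],
])

```text
t: 14.47
eef_pos: [0.5549, -0.1412, 0.1515]
tcp_rot: [-0.707, -0.005, 0.005, 0.707]
force: [0.4, -0.5, 0.3]
opening: 0.006
```

move_arm([
  [0.0, 0, 0, -0.0005, 0, 0, 0],
  [0.0, 0, 0, -0.0005, 0, 0, 0],
  [0.0, 0, 0, 0, 0, 0, 0],
])

```text
t: 14.72
eef_pos: [0.5549, -0.1412, 0.1507]
tcp_rot: [-0.707, -0.005, 0.005, 0.707]
force: [0.3, 0.1, 0.7]
opening: 0.005
```

move_arm([
  [0.0, 0, 0, -0.0005, 0, 0, 0],
  [0.0, 0, 0, -0.0005, 0, 0, 0],
  [0.0, 0, 0, 0, 0, 0, 0],
])

```text
t: 14.97
eef_pos: [0.5549, -0.1412, 0.1497]
tcp_rot: [-0.707, -0.005, 0.005, 0.707]
force: [-0.3, 0.5, 0.1]
opening: 0.004
```

```bash
python3 - <<'E'
from h import *
o=env.get_obs(); print(o['eef_pos'],o['force'])
im=cap('wrist','q3')[0]
a=im[200:360,220:420,::-1]; cv2.imwrite('pics/q3c.png',cv2.resize(a,None,fx=3.5,fy=3.5,interpolation=cv2.INTER_CUBIC))
w,_=world('q3'); 
for v in range(236,260,2): print(v,w[v,[270,305,330,360]].round(4)[:,1:].tolist())
E
```

```text
[ 0.55489813 -0.14115476  0.14970581] [-0.29910946  0.47160166  0.12129599]
236 [[-0.1283, 0.1355], [-0.128, 0.1358], [-0.1276, 0.1364], [-0.1279, 0.1353]]
238 [[-0.1296, 0.135], [-0.1288, 0.1363], [-0.1291, 0.1353], [-0.1284, 0.1365]]
240 [[-0.1306, 0.1351], [-0.1301, 0.1357], [-0.1301, 0.1353], [-0.1298, 0.1355]]
242 [[-0.1315, 0.1354], [-0.131, 0.136], [-0.131, 0.1355], [-0.1309, 0.1355]]
244 [[-0.1329, 0.1347], [-0.1321, 0.1358], [-0.1319, 0.1358], [-0.1324, 0.1344]]
246 [[-0.1338, 0.1349], [-0.1334, 0.1352], [-0.1333, 0.135], [-0.1331, 0.1352]]
248 [[-0.1344, 0.1358], [-0.1345, 0.1352], [-0.1345, 0.1348], [-0.1339, 0.1357]]
250 [[-0.1358, 0.1352], [-0.1351, 0.136], [-0.1354, 0.135], [-0.1351, 0.1352]]
252 [[-0.1368, 0.1352], [-0.1321, 0.1442], [-0.1319, 0.1441], [-0.1364, 0.1349]]
254 [[-0.1377, 0.1355], [-0.1321, 0.1461], [-0.1314, 0.1473], [-0.1373, 0.1351]]
256 [[-0.1388, 0.1354], [-0.1316, 0.1491], [-0.1322, 0.1474], [-0.1381, 0.1357]]
258 [[-0.1397, 0.1358], [-0.1312, 0.1516], [-0.1314, 0.1509], [-0.139, 0.1358]]
```

View pics/q3c.png

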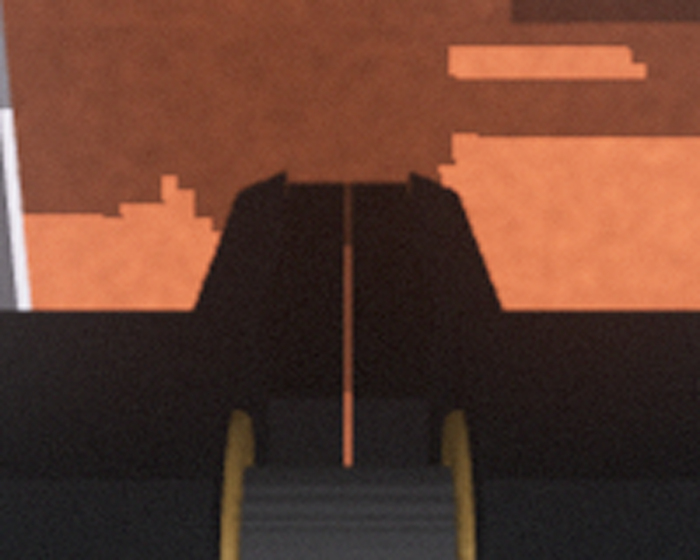

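Tip at about .143 in camera terms, tile at .1355, so about 7 mm to go.

move_arm([
  [0.0, 0, 0, -0.0015, 0, 0, 0],
  [0.0, 0, 0, -0.0015, 0, 0, 0],
  [0.0, 0, 0, -0.001, 0, 0, 0],
  [0.0, 0, 0, 0, 0, 0, 0],
])

```text
t: 15.35
eef_pos: [0.5548, -0.1411, 0.1455]
tcp_rot: [-0.707, -0.005, 0.005, 0.707]
force: [-0.4, -0.1, -0.3]
opening: 0.007
```

move_arm([
  [0.0, 0, 0, -0.0004, 0, 0, 0],
  [0.0, 0, 0, -0.0004, 0, 0, 0],
  [0.0, 0, 0, 0, 0, 0, 0],
])

```text
t: 15.6
eef_pos: [0.5549, -0.1412, 0.145]
tcp_rot: [-0.707, -0.005, 0.005, 0.707]
force: [-0.4, -0.2, -0.0]
opening: 0.003
```

move_arm([
  [0.0, 0, 0, -0.0004, 0, 0, 0],
  [0.0, 0, 0, -0.0003, 0, 0, 0],
  [0.0, 0, 0, 0, 0, 0, 0],
])

```text
t: 15.85
eef_pos: [0.5549, -0.1412, 0.1443]
tcp_rot: [-0.707, -0.005, 0.005, 0.707]
force: [-0.1, 0.1, -0.6]
opening: 0.001
```

move_arm([
  [0.0, 0, 0, -0.0004, 0, 0, 0],
  [0.0, 0, 0, -0.0001, 0, 0, 0],
  [0.0, 0, 0, 0, 0, 0, 0],
])

```text
t: 16.1
eef_pos: [0.5549, -0.1412, 0.1438]
tcp_rot: [-0.707, -0.005, 0.005, 0.707]
force: [-0.0, -0.8, -0.3]
opening: 0.009
```

move_arm([
  [0.0, 0, 0, -0.0005, 0, 0, 0],
  [0.0, 0, 0, 0, 0, 0, 0],
])

```text
t: 16.27
eef_pos: [0.5549, -0.1412, 0.1432]
tcp_rot: [-0.707, -0.005, 0.005, 0.707]
force: [0.7, -0.1, 0.1]
opening: 0.004
```

move_arm([
  [0.0, 0, 0, -0.0005, 0, 0, 0],
  [0.0, 0, 0, 0, 0, 0, 0],
])

```text
t: 16.43
eef_pos: [0.5549, -0.1412, 0.1427]
tcp_rot: [-0.707, -0.005, 0.005, 0.707]
force: [-0.2, -0.5, 1.0]
opening: 0.003
```

move_arm([
  [0.0, 0, 0, -0.0004, 0, 0, 0],
  [0.0, 0, 0, 0, 0, 0, 0],
])

```text
t: 16.6
eef_pos: [0.5549, -0.1412, 0.1424]
tcp_rot: [-0.707, -0.005, 0.005, 0.707]
force: [-0.4, 0.4, -0.5]
opening: 0.007
```

move_arm([
  [0.0, 0, 0, -0.0003, 0, 0, 0],
  [0.0, 0, 0, 0, 0, 0, 0],
])

```text
t: 16.77
eef_pos: [0.5549, -0.1412, 0.1421]
tcp_rot: [-0.707, -0.005, 0.005, 0.707]
force: [-0.2, 0.6, 0.1]
opening: 0.003
```

move_arm([
  [0.0, 0, 0, -0.0005, 0, 0, 0],
  [0.0, 0, 0, 0, 0, 0, 0],
])

```text
t: 16.93
eef_pos: [0.5549, -0.1412, 0.1416]
tcp_rot: [-0.707, -0.005, 0.005, 0.707]
force: [-0.0, -0.7, 0.6]
opening: 0.008
```

move_arm([
  [0.0, 0, 0, -0.0004, 0, 0, 0],
  [0.0, 0, 0, 0, 0, 0, 0],
])

```text
t: 17.1
eef_pos: [0.555, -0.1412, 0.1416]
tcp_rot: [0.707, 0.005, -0.005, -0.707]
force: [-1.7, 0.9, 2.8]
opening: 0.006
```

```bash
python3 - <<'E'
from h import *
o=env.get_obs(); print(o['eef_pos'],o['force'])
im=cap('wrist','q4')[0]
w,_=world('q4'); 
for v in range(240,258,2): print(v,w[v,[270,305,330,360]].round(4)[:,1:].tolist())
E
```

```text
[ 0.55503438 -0.14124324  0.14156084] [-1.66178887  0.94172532  2.80537027]
240 [[-0.1265, 0.1358], [-0.1269, 0.1345], [-0.1263, 0.1357], [-0.126, 0.1358]]
242 [[-0.1278, 0.1352], [-0.1276, 0.1351], [-0.1276, 0.1349], [-0.1276, 0.1345]]
244 [[-0.1286, 0.1356], [-0.1282, 0.136], [-0.1283, 0.1354], [-0.1287, 0.1341]]
246 [[-0.1296, 0.1356], [-0.1294, 0.1355], [-0.1298, 0.1344], [-0.1297, 0.1342]]
248 [[-0.1306, 0.1355], [-0.1307, 0.1349], [-0.13, 0.136], [-0.1303, 0.1349]]
250 [[-0.1321, 0.1346], [-0.1313, 0.1356], [-0.1312, 0.1356], [-0.1313, 0.1349]]
252 [[-0.1329, 0.1349], [-0.132, 0.1363], [-0.1321, 0.1357], [-0.1323, 0.135]]
254 [[-0.1341, 0.1346], [-0.1315, 0.1391], [-0.1313, 0.1392], [-0.133, 0.1357]]
256 [[-0.1352, 0.1344], [-0.1321, 0.14], [-0.1316, 0.1406], [-0.134, 0.1355]]
```

Contact, Fz 2.8 N.

move_arm([
  [0.0, 0, 0, -0.0003, 0, 0, 0],
  [0.0, 0, 0, 0, 0, 0, 0],
])

```text
t: 17.32
eef_pos: [0.5551, -0.1413, 0.1416]
tcp_rot: [0.707, 0.005, -0.005, -0.707]
force: [-1.6, 0.7, 6.1]
opening: 0.004
```

move_arm([
  [0.0, 0, 0, 0, 0, 0, 0],
])

```text
t: 17.4
eef_pos: [0.5552, -0.1413, 0.1416]
tcp_rot: [0.707, 0.005, -0.005, -0.707]
force: [-1.0, 1.8, 6.5]
opening: 0.005
```

move_arm([
  [0.0, 0, 0.002, 0.0001, 0, 0, 0],
  [0.0, 0, 0.003, 0, 0, 0, 0],
  [0.0, 0, 0, 0, 0, 0, 0],
])

```text
t: 17.65
eef_pos: [0.5553, -0.136, 0.1416]
tcp_rot: [0.707, 0.006, -0.005, -0.707]
force: [-0.1, 0.1, 5.1]
opening: 0.007
```

```bash
python3 - <<'E'
from h import *
o=env.get_obs(); print(o['t'],o['eef_pos'],o['force'])
im=cap('wrist','r1')[0]
a=im[100:300,160:480,::-1]; cv2.imwrite('pics/r1c.png',cv2.resize(a,None,fx=2.5,fy=2.5,interpolation=cv2.INTER_CUBIC))
E
```

```text
17.65 [ 0.55531661 -0.13600111  0.14155283] [-0.08124905  0.11272498  5.09153219]
```

View pics/r1c.png

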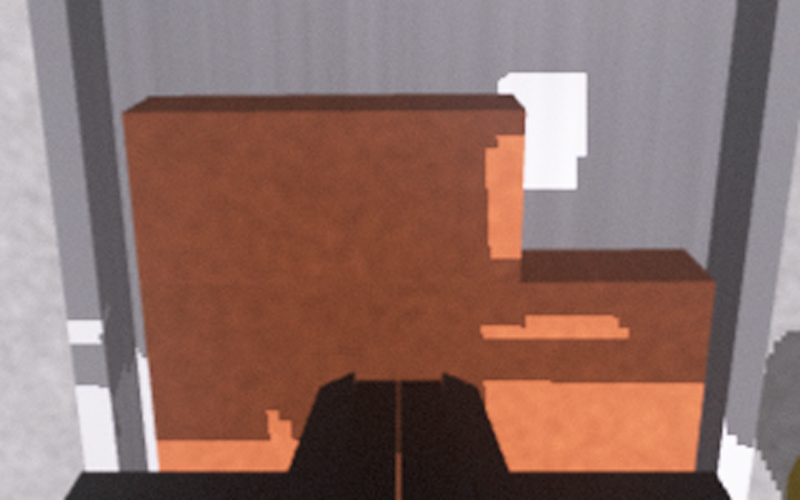

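```bash
cat >> h.py <<'E'
def wat(f,u,v,z):
    d=np.load('pics/%s.npz'%f);K,R,t=d['K'],d['R'],d['t']; C=-R.T@t
    r=R.T@np.array([(u-K[0,2])/K[0,0],(v-K[1,2])/K[1,1],1]); return (C+(z-C[2])/r[2]*r).round(4)
E
python3 - <<'E'
from h import *
print(wat('r1',160+127/2.5,100+112/2.5,.1355),wat('r1',160+522/2.5,100+108/2.5,.1355),wat('r1',160+522/2.5,100+282/2.5,.1355),wat('r1',160+714/2.5,100+281/2.5,.1355))
for f in('q4','r1'):
    w,im=world(f); a=im.astype(int)
    m=(a[...,0]>a[...,2]*1.5)&(w[...,2]>.128)&(w[...,0]>.52)&(w[...,0]<.57)&(w[...,2]<.1335+.005)
    y=w[...,1][m]; print(f,np.percentile(y,99.5),y.max())
E
```

```text
[ 0.5105 -0.0793  0.1355] [ 0.5748 -0.0777  0.1355] [ 0.5766 -0.1079  0.1355] [ 0.6099 -0.1073  0.1355]
q4 -0.08322371460342448 -0.08289703077276725
r1 -0.07804287051445884 -0.07765166137915004
```

Tile moved 5.2 mm with the finger. Continuing, watching Fz.

move_arm([
  [0.0, 0, 0.003, 0, 0, 0, 0],
  [0.0, -0.0001, 0.004, 0, 0, 0, 0],
  [0.0, 0, 0.004, 0, 0, 0, 0],
  [0.0, -0.0001, 0.003, 0, 0, 0, 0],
])

```text
t: 18.03
eef_pos: [0.5551, -0.1222, 0.1415]
tcp_rot: [0.707, 0.006, -0.005, -0.707]
force: [0.7, -2.0, 5.5]
opening: 0.004
```

move_arm([
  [0.0, 0, 0.003, 0, 0, 0, 0],
  [0.0, -0.0001, 0.003, 0, 0, 0, 0],
])

```text
t: 18.2
eef_pos: [0.555, -0.1163, 0.1415]
tcp_rot: [0.707, 0.006, -0.005, -0.707]
force: [0.3, -1.6, 5.6]
opening: 0.01
```

move_arm([
  [0.0, 0, 0.003, 0, 0, 0, 0],
  [0.0, -0.0001, 0.003, 0, 0, 0, 0],
  [0.0, 0, 0.003, 0, 0, 0, 0],
])

```text
t: 18.45
eef_pos: [0.5549, -0.1073, 0.1416]
tcp_rot: [0.707, 0.006, -0.005, -0.707]
force: [-0.1, -1.4, 5.2]
opening: 0.009
```

move_arm([
  [0.0, -0.0001, 0.003, 0, 0, 0, 0],
  [0.0, 0, 0.003, 0, 0, 0, 0],
])

```text
t: 18.62
eef_pos: [0.5548, -0.1013, 0.1416]
tcp_rot: [0.707, 0.006, -0.005, -0.707]
force: [-0.1, -1.6, 5.2]
opening: 0.006
```

move_arm([
  [0.0, -0.0001, 0.003, 0, 0, 0, 0],
  [0.0, 0, 0.003, 0, 0, 0, 0],
])

```text
t: 18.78
eef_pos: [0.5547, -0.0953, 0.1415]
tcp_rot: [0.707, 0.006, -0.005, -0.707]
force: [-0.8, -2.1, 6.2]
opening: 0.008
```

move_arm([
  [0.0, -0.0001, 0.003, 0, 0, 0, 0],
  [0.0, 0, 0.003, 0, 0, 0, 0],
])

```text
t: 18.95
eef_pos: [0.5546, -0.0893, 0.1415]
tcp_rot: [0.707, 0.006, -0.005, -0.707]
force: [-0.0, -0.9, 6.1]
opening: 0.008
```

move_arm([
  [0.0, -0.0001, 0.003, 0, 0, 0, 0],
  [0.0, 0, 0.002, 0, 0, 0, 0],
])

```text
t: 19.12
eef_pos: [0.5545, -0.0841, 0.1416]
tcp_rot: [0.707, 0.006, -0.005, -0.707]
force: [-0.3, -0.9, 5.0]
opening: 0.006
```

```bash
python3 - <<'E'
from h import *
o=env.get_obs(); print(o['t'],o['eef_pos'],o['force'])
im=cap('wrist','r2')[0]
a=im[60:300,160:480,::-1]; cv2.imwrite('pics/r2c.png',cv2.resize(a,None,fx=2.5,fy=2.5,interpolation=cv2.INTER_CUBIC))
E
```

```text
19.1167 [ 0.55453615 -0.08413946  0.14155438] [-0.26489027 -0.89598272  4.9677239 ]
```

View pics/r2c.png

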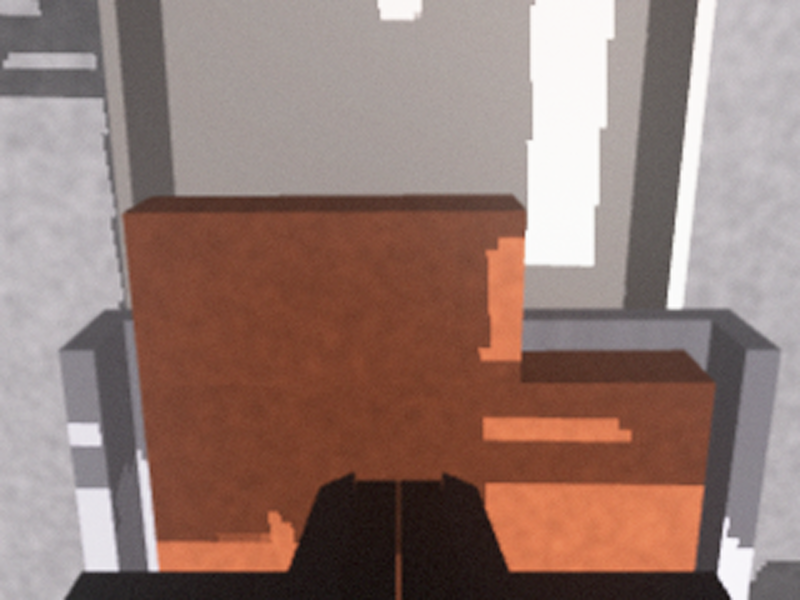

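Tile tracks the finger with no slip, front corner at the same image spot, and overhangs the edge. Continuing in smaller steps.

move_arm([
  [0.0, -0.0001, 0.0025, 0, 0, 0, 0],
  [0.0, 0, 0.0025, -5e-05, 0, 0, 0],
])

```text
t: 19.33
eef_pos: [0.5545, -0.0794, 0.1415]
tcp_rot: [0.707, 0.006, -0.005, -0.707]
force: [0.3, -1.9, 6.3]
opening: 0.006
```

move_arm([
  [0.0, 0, 0.0025, 0, 0, 0, 0],
  [0.0, 0, 0.0025, 0, 0, 0, 0],
])

```text
t: 19.5
eef_pos: [0.5545, -0.0743, 0.1415]
tcp_rot: [0.707, 0.006, -0.005, -0.707]
force: [0.2, -1.3, 5.7]
opening: 0.006
```

move_arm([
  [0.0, -0.0001, 0.0025, 0, 0, 0, 0],
  [0.0, 0, 0.0025, 0, 0, 0, 0],
])

```text
t: 19.67
eef_pos: [0.5544, -0.0693, 0.1416]
tcp_rot: [0.707, 0.006, -0.005, -0.707]
force: [-0.3, -2.1, 6.4]
opening: 0.006
```

move_arm([
  [0.0, -0.0001, 0.0025, 0, 0, 0, 0],
  [0.0, 0, 0.0025, 0, 0, 0, 0],
])

```text
t: 19.83
eef_pos: [0.5543, -0.0643, 0.1415]
tcp_rot: [0.707, 0.006, -0.005, -0.707]
force: [-0.0, -1.4, 5.5]
opening: 0.007
```

move_arm([
  [0.0, 0, 0.0025, 0, 0, 0, 0],
  [0.0, 0, 0.0015, 0, 0, 0, 0],
])

```text
t: 20.0
eef_pos: [0.5542, -0.0602, 0.1415]
tcp_rot: [0.707, 0.006, -0.005, -0.707]
force: [-0.3, -0.7, 5.3]
opening: 0.005
```

move_arm([
  [0.0, 0, 0.002, 0, 0, 0, 0],
  [0.0, 0, 0.002, 0, 0, 0, 0],
])

```text
t: 20.17
eef_pos: [0.5543, -0.0563, 0.1416]
tcp_rot: [0.707, 0.006, -0.005, -0.707]
force: [-0.6, -1.2, 6.0]
opening: 0.006
```

Centre is now at about the edge and the deck hasn't yielded. Creeping on.

move_arm([
  [0.0, -0.0001, 0.0025, 0, 0, 0, 0],
  [0.0, 0, 0.0015, 0, 0, 0, 0],
])

```text
t: 20.33
eef_pos: [0.5542, -0.0522, 0.1416]
tcp_rot: [0.707, 0.006, -0.005, -0.707]
force: [-0.3, -1.6, 5.3]
opening: 0.005
```

move_arm([
  [0.0, 0, 0.002, 0, 0, 0, 0],
  [0.0, 0, 0.001, 0, 0, 0, 0],
])

```text
t: 20.5
eef_pos: [0.5542, -0.0492, 0.1417]
tcp_rot: [0.707, 0.006, -0.005, -0.707]
force: [-0.8, -1.5, 7.0]
opening: 0.003
```

```bash
python3 - <<'E'
from h import *
o=env.get_obs(); print(o['t'],o['eef_pos'],o['force'])
im=cap('wrist','r3')[0]
a=im[60:300,160:480,::-1]; cv2.imwrite('pics/r3c.png',cv2.resize(a,None,fx=2.5,fy=2.5,interpolation=cv2.INTER_CUBIC))
E
```

```text
20.5 [ 0.55423932 -0.04922419  0.14166851] [-0.76984085 -1.50408832  6.9861117 ]
```

View pics/r3c.png

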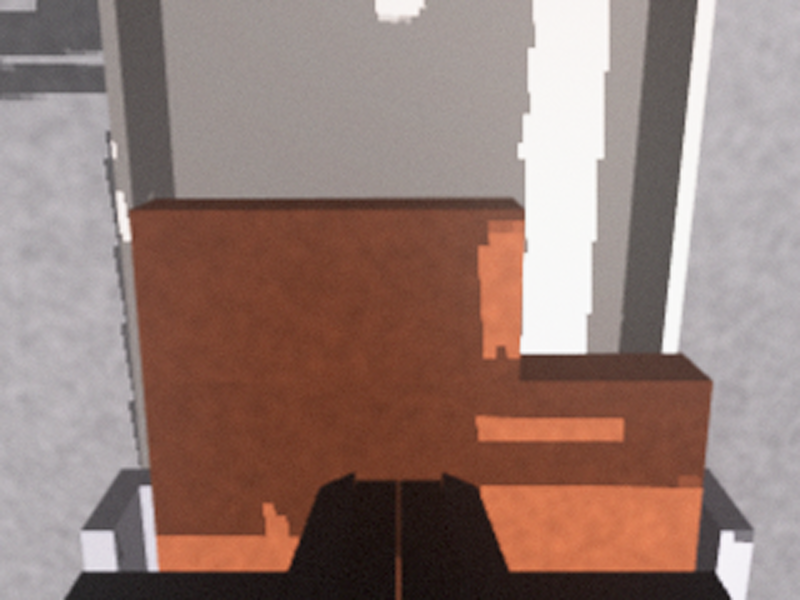

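move_arm([
  [0.0, 0, 0.002, 0.0002, 0, 0, 0],
  [0.0, 0, 0.001, 0.0001, 0, 0, 0],
])

```text
t: 20.72
eef_pos: [0.5542, -0.0461, 0.142]
tcp_rot: [0.707, 0.006, -0.005, -0.707]
force: [0.5, -0.4, 7.8]
opening: 0.003
```

move_arm([
  [0.0, 0, 0.002, 0.0001, 0, 0, 0],
  [0.0, 0, 0.001, 0.0001, 0, 0, 0],
])

```text
t: 20.88
eef_pos: [0.5542, -0.0429, 0.1422]
tcp_rot: [0.707, 0.006, -0.005, -0.707]
force: [0.7, 1.1, 6.5]
opening: 0.006
```

move_arm([
  [0.0, 0, 0.002, 0.0003, 0, 0, 0],
  [0.0, 0, 0.002, 0.0003, 0, 0, 0],
])

```text
t: 21.05
eef_pos: [0.5539, -0.0387, 0.1422]
tcp_rot: [-0.707, -0.005, 0.005, 0.707]
force: [0.3, 1.5, 2.5]
opening: 0.006
```

```bash
python3 - <<'E'
from h import *
o=env.get_obs(); print(o['t'],o['eef_pos'],o['force'])
im=cap('side','r4')[0]
a=im[90:240,250:410,::-1]; cv2.imwrite('pics/r4c.png',cv2.resize(a,None,fx=4,fy=4,interpolation=cv2.INTER_CUBIC))
E
```

```text
21.05 [ 0.5539076  -0.03867486  0.14223097] [0.30420129 1.5015019  2.47891972]
```

View pics/r4c.png

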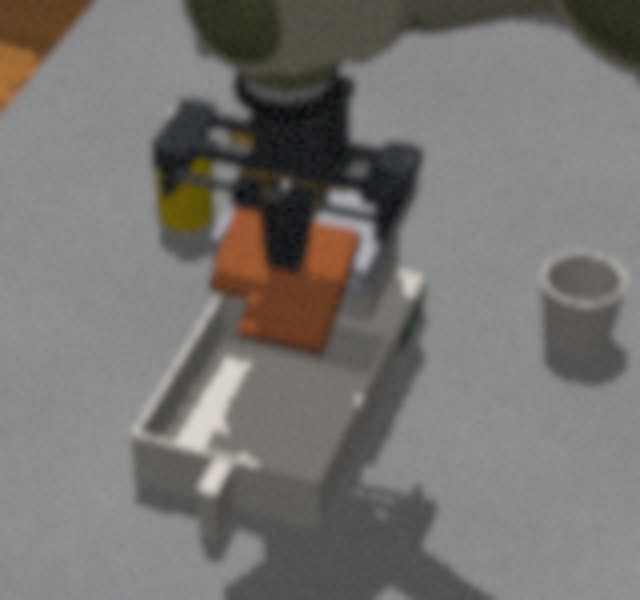

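The tile is tipping, its front drooping into the tub. Lifting the finger clear.

move_arm([
  [0.0, 0, 0, 0.03, 0, 0, 0],
  [0.0, 0, 0, 0.04, 0, 0, 0],
  [0.0, 0, 0, 0.04, 0, 0, 0],
  [0.0, 0, 0, 0.04, 0, 0, 0],
  [0.0, 0, 0, 0.03, 0, 0, 0],
  [0.0, 0, 0, 0, 0, 0, 0],
  [0.0, 0, 0, 0, 0, 0, 0],
])

```text
t: 21.68
eef_pos: [0.5539, -0.0393, 0.3226]
tcp_rot: [0.707, 0.006, -0.005, -0.707]
force: [-0.8, -0.6, -1.1]
opening: 0.006
```

```bash
python3 - <<'E'
from h import *
o=env.get_obs(); print(o['t'],o['eef_pos'],o['force'])
im=cap('side','r5')[0]
a=im[90:240,250:410,::-1]; cv2.imwrite('pics/r5c.png',cv2.resize(a,None,fx=4,fy=4,interpolation=cv2.INTER_CUBIC))
cap('wrist','r5w')
E
```

```text
21.6833 [ 0.55388733 -0.03925722  0.32263481] [-0.8093069  -0.61317249 -1.07846565]
```

View pics/r5c.png

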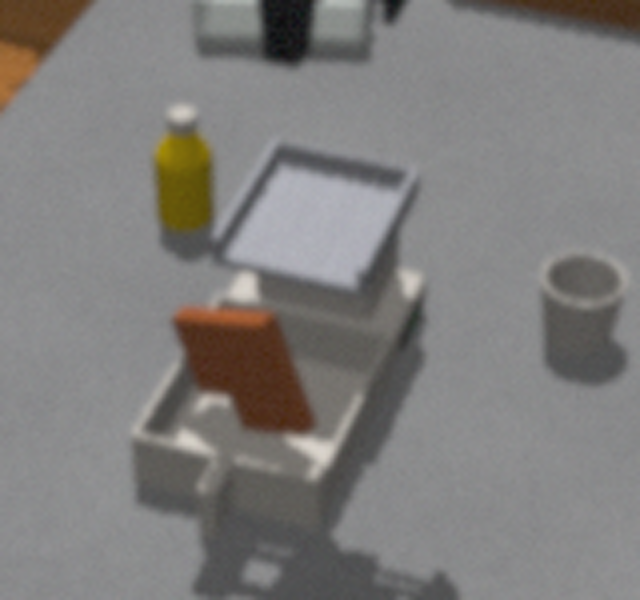

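View pics/r5w.png

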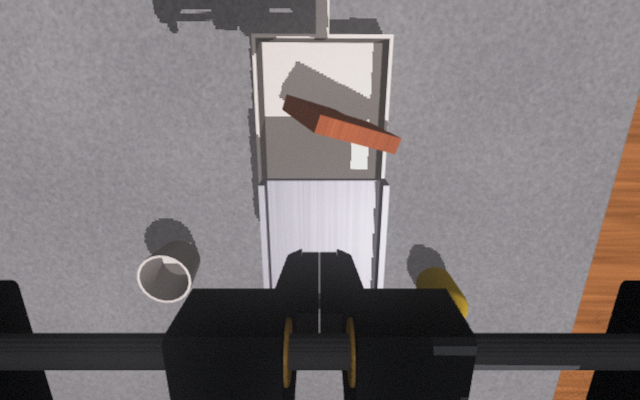

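The tile is in the tub, still toppling. I let it settle.

move_arm([
  [0.0, 0, 0, 0, 0, 0, 0],
  [0.0, 0, 0, 0, 0, 0, 0],
  [0.0, 0, 0, 0, 0, 0, 0],
  [0.0, 0, 0, 0, 0, 0, 0],
  [0.0, 0, 0, 0, 0, 0, 0],
  [0.0, 0, 0, 0, 0, 0, 0],
  [0.0, 0, 0, 0, 0, 0, 0],
  [0.0, 0, 0, 0, 0, 0, 0],
])

```text
t: 22.45
eef_pos: [0.5537, -0.0392, 0.3221]
tcp_rot: [0.707, 0.005, -0.005, -0.707]
force: [-0.3, -0.2, -0.5]
opening: 0.004
```

```bash
python3 - <<'E'
from h import *
im=cap('side','r6')[0]
a=im[90:240,250:410,::-1]; cv2.imwrite('pics/r6c.png',cv2.resize(a,None,fx=4,fy=4,interpolation=cv2.INTER_CUBIC))
cap('wrist','r6w')
E
```

```text
(no output)
```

View pics/r6c.png

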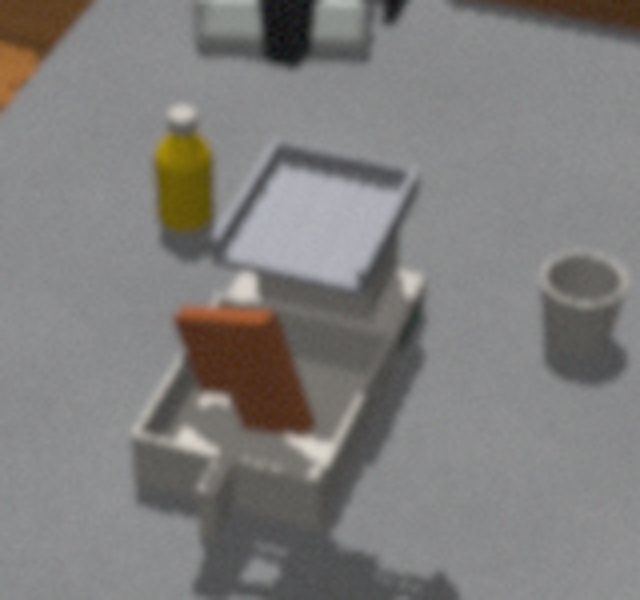

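View pics/r6w.png

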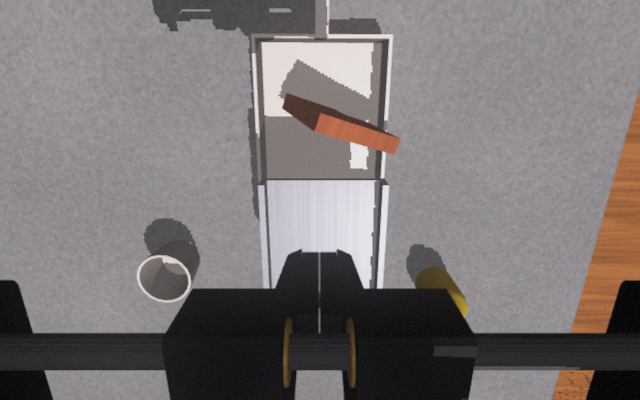

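The tile is in the tub but resting on edge, leaning on the +x wall, and static. I check its geometry before deciding whether to nudge it flat.

```bash
python3 - <<'E'
from h import *
w,im=world('r6w'); a=im.astype(int)
m=(a[...,0]>a[...,2]*1.4)&(a[...,0]>50)&(w[...,1]>-.09)&(w[...,1]<.11)&(w[...,0]<.66)&(w[...,0]>.46)&(w[...,2]>.0)
m[:80]=0;m[170:]=0
ys,xs=np.nonzero(m); print(m.sum())
p=w[m]; 
top=m&(a[...,0]>120); q=w[top]; print('bright top face',len(q),q.min(0).round(3),q.max(0).round(3))
mm=q.mean(0);_,s,V=np.linalg.svd(q-mm);print(mm.round(3),s.round(3),V.round(3))
r=w[m&~top]; mm=r.mean(0);_,s,V=np.linalg.svd(r-mm);print('dark',len(r),mm.round(3),r.min(0).round(3),r.max(0).round(3),s.round(3),V.round(3))
for u,v in [(286,97),(318,118),(318,130),(398,138),(396,152),(300,112),(350,135)]: print(u,v,w[v,u].round(3))
c=im[70:190,230:410,::-1]; cv2.imwrite('pics/r6wc.png',cv2.resize(c,None,fx=4.4,fy=4.4,interpolation=cv2.INTER_CUBIC))
E
```

```text
2673
bright top face 1543 [ 0.547 -0.04   0.   ] [0.639 0.014 0.12 ]
[ 0.591 -0.007  0.098] [1.146 0.46  0.194] [[ 0.822 -0.298 -0.484]
 [ 0.538  0.129  0.833]
 [-0.186 -0.946  0.267]]
dark 1130 [0.552 0.011 0.076] [ 0.511 -0.038  0.016] [0.633 0.028 0.121] [0.956 0.829 0.167] [[ 0.946 -0.231  0.226]
 [ 0.233  0.006 -0.972]
 [ 0.223  0.973  0.059]]
286 97 [0.515 0.025 0.034]
318 118 [0.552 0.01  0.12 ]
318 130 [ 0.552 -0.001  0.117]
398 138 [ 0.637 -0.014  0.079]
396 152 [ 0.654 -0.044 -0.003]
300 112 [0.533 0.012 0.079]
350 135 [ 0.584 -0.008  0.103]
```

View pics/r6wc.png

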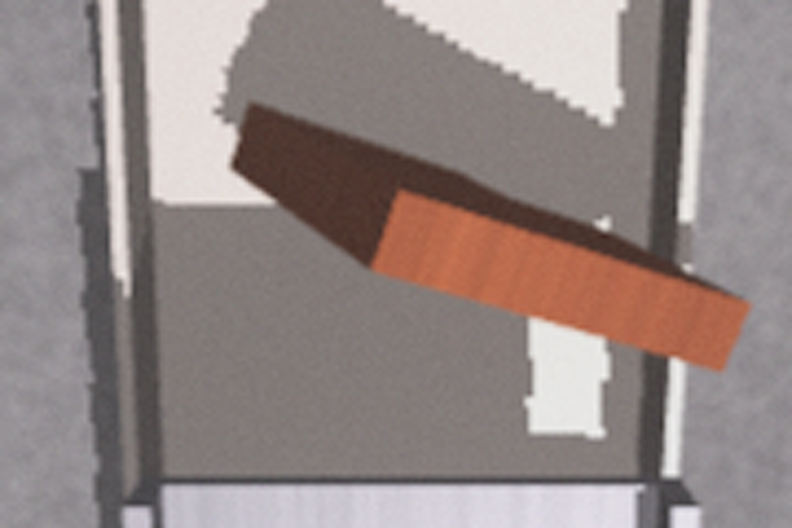

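Working it out: the tile stands on its notch corner (x≈.571), leaning on the +x wall rim, with its top corner A at (.552,.003,.12) and its centre about 57 mm up. That isn't properly in the tub. Pressing lightly down on A (left of its support) should turn it off the wall, and then I can topple it flat.

move_arm([
  [0.0, -0.003, 0.014, 0, 0, 0, 0],
  [0.0, -0.003, 0.014, -0.02, 0, 0, 0],
  [0.0, -0.003, 0.014, -0.03, 0, 0, 0],
  [0.0, 0, 0, -0.035, 0, 0, 0],
  [0.0, 0, 0, -0.035, 0, 0, 0],
  [0.0, 0, 0, -0.03, 0, 0, 0],
  [0.0, 0, 0, -0.02, 0, 0, 0],
  [0.0, 0, 0, -0.005, 0, 0, 0],
])

```text
t: 23.22
eef_pos: [0.543, 0.004, 0.1439]
tcp_rot: [-0.707, -0.003, 0.007, 0.708]
force: [0.1, -0.7, -0.1]
opening: 0.008
```

move_arm([
  [0.0, 0, 0, 0, 0, 0, 0],
  [0.0, 0, 0, 0, 0, 0, 0],
  [0.0, 0, 0, 0, 0, 0, 0],
])

```text
t: 23.47
eef_pos: [0.5455, 0.0029, 0.1488]
tcp_rot: [0.707, 0.006, -0.004, -0.707]
force: [0.8, 0.1, 0.6]
opening: 0.009
```

```bash
python3 - <<'E'
from h import *
o=env.get_obs(); print(o['t'],o['eef_pos'],o['force'])
im=cap('side','r7')[0]
a=im[90:240,250:410,::-1]; cv2.imwrite('pics/r7c.png',cv2.resize(a,None,fx=4,fy=4,interpolation=cv2.INTER_CUBIC))
im=cap('wrist','r7w')[0]
c=im[160:360,220:420,::-1]; cv2.imwrite('pics/r7wc.png',cv2.resize(c,None,fx=3,fy=3,interpolation=cv2.INTER_CUBIC))
E
```

```text
23.4667 [0.5454981  0.00291381 0.14879594] [0.76874686 0.06684919 0.55140881]
```

View pics/r7c.png

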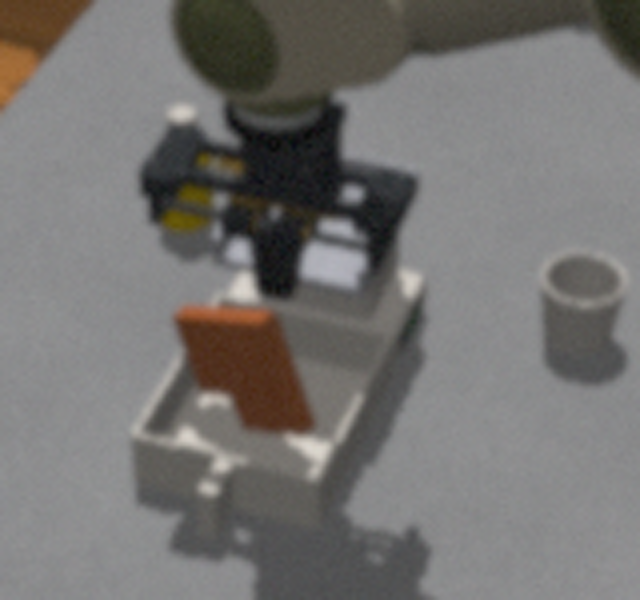

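View pics/r7wc.png

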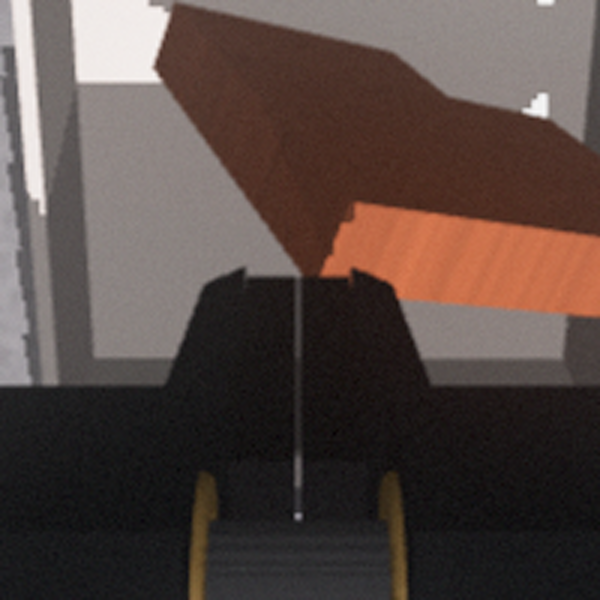

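The picture matches the geometry: corner A is at crop (335,240), just under the fingertip. Descending onto it.

move_arm([
  [0.0, 0.001, 0, -0.006, 0, 0, 0],
  [0.0, 0, 0, -0.006, 0, 0, 0],
  [0.0, 0, 0, -0.004, 0, 0, 0],
  [0.0, 0, 0, 0, 0, 0, 0],
])

```text
t: 23.9
eef_pos: [0.5452, 0.0029, 0.1299]
tcp_rot: [-0.707, -0.004, 0.006, 0.707]
force: [0.0, -0.2, -0.5]
opening: 0.005
```

move_arm([
  [0.0, 0, 0, -0.001, 0, 0, 0],
  [0.0, 0, 0, -0.001, 0, 0, 0],
  [0.0, 0, 0, -0.001, 0, 0, 0],
  [0.0, 0, 0, 0, 0, 0, 0],
])

```text
t: 24.23
eef_pos: [0.5457, 0.0028, 0.128]
tcp_rot: [-0.707, -0.005, 0.005, 0.707]
force: [-0.2, 0.5, 0.5]
opening: 0.007
```

move_arm([
  [0.0, 0, 0, -0.0008, 0, 0, 0],
  [0.0, 0, 0, -0.0008, 0, 0, 0],
  [0.0, 0, 0, 0, 0, 0, 0],
])

```text
t: 24.48
eef_pos: [0.5457, 0.0028, 0.1264]
tcp_rot: [-0.707, -0.005, 0.005, 0.707]
force: [0.2, 0.9, -1.4]
opening: 0.001
```

move_arm([
  [0.0, 0, 0, -0.0006, 0, 0, 0],
  [0.0, 0, 0, -0.0006, 0, 0, 0],
  [0.0, 0, 0, 0, 0, 0, 0],
])

```text
t: 24.73
eef_pos: [0.5458, 0.0028, 0.1253]
tcp_rot: [-0.707, -0.005, 0.005, 0.707]
force: [-0.3, 0.9, 2.0]
opening: 0.008
```

move_arm([
  [0.0, 0, 0, -0.0005, 0, 0, 0],
  [0.0, 0, 0, 0, 0, 0, 0],
])

```text
t: 24.9
eef_pos: [0.5459, 0.0028, 0.1251]
tcp_rot: [0.707, 0.005, -0.005, -0.707]
force: [-1.6, 0.3, 3.1]
opening: 0.002
```

```bash
python3 - <<'E'
from h import *
im=cap('side','r8')[0]
a=im[90:240,250:410,::-1]; cv2.imwrite('pics/r8c.png',cv2.resize(a,None,fx=4,fy=4,interpolation=cv2.INTER_CUBIC))
o=env.get_obs(); print(o['t'],o['eef_pos'],o['force'])
E
```

```text
24.95 [0.54590789 0.00279982 0.12509953] [-0.90356508  0.15381877  4.23466119]
```

View pics/r8c.png

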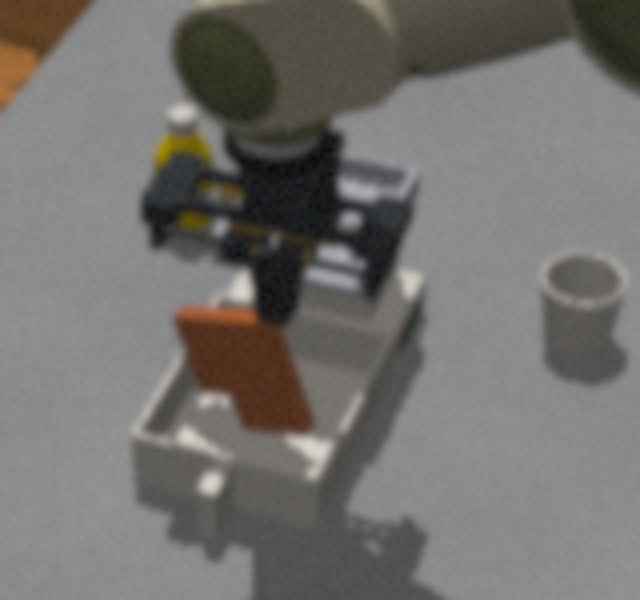

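No rotation under 4 N. I recheck the tile's pose more carefully.

```bash
python3 - <<'E'
from h import *
w,im=world('r6w'); a=im.astype(int)
def poly(pts):
    m=np.zeros(im.shape[:2],np.uint8); P=np.array([[230+x/4.4,70+y/4.4] for x,y in pts]).round().astype(np.int32); cv2.fillPoly(m,[P],1); m=cv2.erode(m,np.ones((3,3),np.uint8)); return m>0
for n,pts in [('top',[(400,190),(750,300),(722,370),(372,268)]),('left',[(250,103),(232,168),(372,268),(400,190)]),('front',[(250,103),(400,190),(750,300),(600,230),(455,175)])]:
    m=poly(pts); q=w[m]; q=q[np.isfinite(q).all(1)]; 
    for k in range(3):
        mm=np.median(q,0); _,s,V=np.linalg.svd(q-q.mean(0)); r=(q-q.mean(0))@V[2]; q=q[np.abs(r)<2.5*r.std()+.0005]
    print(n,len(q),q.mean(0).round(4),'normal',V[2].round(3),'rms',r.std().round(4))
    print('  main dir',V[0].round(3), 'z range',np.percentile(q[:,2],[1,99]).round(3),'x',np.percentile(q[:,0],[1,99]).round(3),'y',np.percentile(q[:,1],[1,99]).round(3))
# top face profile along midline
for s in np.linspace(.03,.97,12):
    u=230+(386+s*350)/4.4; v=70+(229+s*106)/4.4; print(w[int(round(v)),int(round(u))].round(4))
print('left face midline')
for s in np.linspace(.05,.95,8):
    u=230+(241+s*145)/4.4; v=70+(136+s*93)/4.4; print(w[int(round(v)),int(round(u))].round(4))
E
```

```text
top 1326 [ 0.592  -0.0073  0.0994] normal [-0.39   0.155 -0.908] rms 0.0006
  main dir [ 0.86  -0.29  -0.419] z range [0.078 0.118] x [0.553 0.635] y [-0.027  0.011]
left 552 [0.5352 0.0129 0.0828] normal [-0.862  0.287  0.419] rms 0.0003
  main dir [ 0.392 -0.149  0.908] z range [0.037 0.12 ] x [0.515 0.552] y [0.001 0.025]
front 316 [0.575  0.0084 0.0726] normal [-0.325 -0.946 -0.011] rms 0.0001
  main dir [ 0.938 -0.321 -0.127] z range [0.045 0.108] x [0.534 0.623] y [-0.008  0.023]
[0.5541 0.0052 0.1182]
[0.5608 0.003  0.1145]
[0.5677 0.0008 0.1111]
[ 0.5747 -0.0014  0.1079]
[ 0.5808 -0.0036  0.1052]
[ 0.5882 -0.0061  0.1007]
[ 0.5958 -0.0086  0.0965]
[ 0.6034 -0.0109  0.0939]
[ 0.61   -0.0132  0.0912]
[ 0.6181 -0.0158  0.0871]
[ 0.6267 -0.0188  0.0811]
[ 0.6348 -0.0212  0.0787]
left face midline
[0.5152 0.0193 0.0369]
[0.5222 0.0171 0.0537]
[0.5273 0.0158 0.0649]
[0.5321 0.0135 0.0751]
[0.5368 0.0115 0.0871]
[0.5422 0.0097 0.0989]
[0.5464 0.0088 0.109 ]
[0.5503 0.0071 0.1196]
```

The pose holds: standing vertically, tilted about 25° in its own plane. Finger friction locks a pure press, so I drag the corner a little toward −x.

move_arm([
  [0.0, -0.002, 0, 0, 0, 0, 0],
  [0.0, -0.003, 0, -0.0003, 0, 0, 0],
  [0.0, -0.003, 0, -0.0003, 0, 0, 0],
])

```text
t: 25.2
eef_pos: [0.5373, 0.0029, 0.124]
tcp_rot: [-0.707, -0.005, 0.005, 0.707]
force: [-0.9, 0.2, 0.8]
opening: 0.006
```

move_arm([
  [0.0, -0.003, 0, -0.0006, 0, 0, 0],
  [0.0, -0.003, 0, -0.0006, 0, 0, 0],
])

```text
t: 25.37
eef_pos: [0.5312, 0.0029, 0.1227]
tcp_rot: [-0.707, -0.005, 0.005, 0.707]
force: [-0.3, 0.3, 1.2]
opening: 0.003
```

```bash
python3 - <<'E'
from h import *
im=cap('side','r9')[0]
a=im[90:240,250:410,::-1]; cv2.imwrite('pics/r9c.png',cv2.resize(a,None,fx=4,fy=4,interpolation=cv2.INTER_CUBIC))
o=env.get_obs(); print(o['t'],o['eef_pos'],o['force'])
E
```

```text
25.4167 [0.53076144 0.00289367 0.12256386] [ 0.1032156   0.60814288 -0.869711  ]
```

View pics/r9c.png

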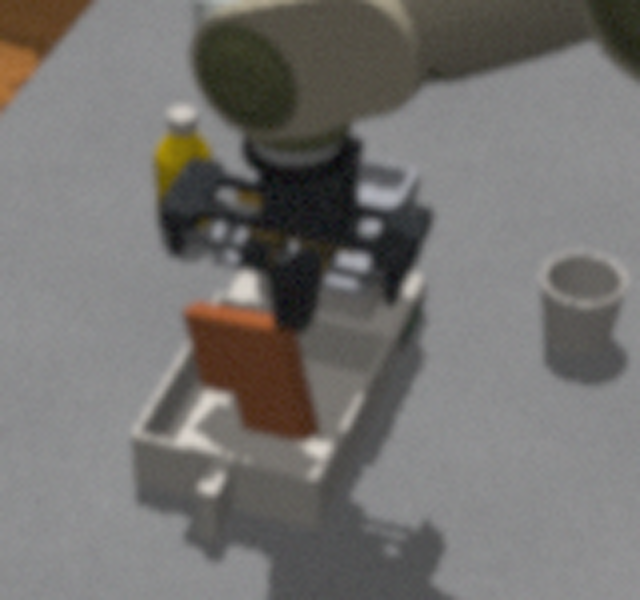

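move_arm([
  [0.0, 0, 0, 0.01, 0, 0, 0],
  [0.0, 0, 0, 0.02, 0, 0, 0],
  [0.0, 0, 0, 0.03, 0, 0, 0],
  [0.0, 0, 0.01, 0.03, 0, 0, 0],
  [0.0, 0, 0.02, 0.03, 0, 0, 0],
  [0.0, 0, 0.02, 0.03, 0, 0, 0],
  [0.0, 0, 0, 0, 0, 0, 0],
])

```text
t: 26.0
eef_pos: [0.5331, 0.0552, 0.2796]
tcp_rot: [0.707, 0.01, -0.002, -0.707]
force: [-0.5, -0.8, 0.8]
opening: 0.004
```

```bash
python3 - <<'E'
from h import *
im=cap('side','r10')[0]
a=im[90:240,250:410,::-1]; cv2.imwrite('pics/r10c.png',cv2.resize(a,None,fx=4,fy=4,interpolation=cv2.INTER_CUBIC))
o=env.get_obs(); print(o['t'],o['eef_pos'],o['force'])
cap('wrist','r10w')
E
```

```text
26.05 [0.53248997 0.0539352  0.27627573] [ 0.38438457 -0.06143659 -0.1072923 ]
```

View pics/r10c.png

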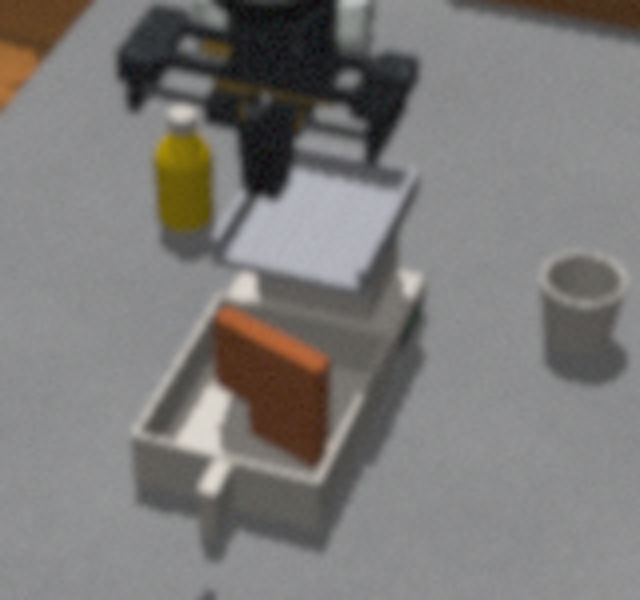

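View pics/r10w.png

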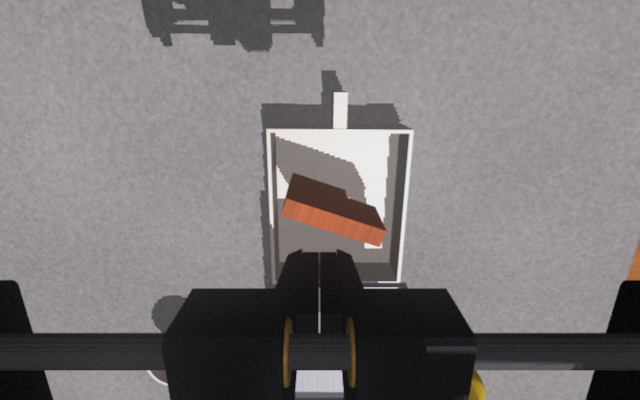

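As planned, the tile now stands upright on its edge, fully inside the tub. Now a gentle push at the top toward −y will lay it flat.

```bash
python3 - <<'E'
from h import *
w,im=world('r10w')
for u,v in [(288,200),(384,234),(335,222),(340,214),(290,180),(300,190)]: print((u,v),w[v,u].round(3))
for u,v in [(288,197),(386,232),(382,247),(282,213)]: print(wat('r10w',u,v,.0975))
print(wat('r10w',268,130,.048),wat('r10w',412,130,.048))
E
```

```text
(288, 200) [0.505 0.031 0.102]
(384, 234) [ 0.597 -0.002  0.101]
(335, 222) [0.549 0.01  0.101]
(340, 214) [0.554 0.016 0.096]
(290, 180) [0.502 0.028 0.021]
(300, 190) [0.515 0.029 0.063]
[0.5051 0.0327 0.0975]
[ 0.5991 -0.0014  0.0975]
[ 0.5964 -0.0174  0.0975]
[0.4993 0.0167 0.0975]
[0.4817 0.0877 0.048 ] [0.6278 0.0899 0.048 ]
```

move_arm([
  [0.0, 0.008, 0, -0.02, 0, 0, 0],
  [0.0, 0.008, -0.002, -0.03, 0, 0, 0],
  [0.0, 0.0065, -0.002, -0.035, 0, 0, 0],
  [0.0, 0, 0, -0.035, 0, 0, 0],
  [0.0, 0, 0, -0.035, 0, 0, 0],
  [0.0, 0, 0, -0.025, 0, 0, 0],
  [0.0, 0, 0, -0.005, 0, 0, 0],
  [0.0, 0, 0, 0, 0, 0, 0],
])

```text
t: 26.77
eef_pos: [0.5531, 0.0484, 0.0861]
tcp_rot: [-0.707, -0.003, 0.007, 0.707]
force: [-0.0, -0.1, 0.4]
opening: 0.006
```

move_arm([
  [0.0, 0, -0.004, 0, 0, 0, 0],
  [0.0, 0, -0.004, 0, 0, 0, 0],
  [0.0, 0, -0.004, 0, 0, 0, 0],
  [0.0, 0, -0.003, 0, 0, 0, 0],
])

```text
t: 27.1
eef_pos: [0.5547, 0.0331, 0.0891]
tcp_rot: [0.707, 0.006, -0.004, -0.707]
force: [-0.2, 0.3, -0.3]
opening: 0.006
```

move_arm([
  [0.0, 0, -0.003, 0, 0, 0, 0],
  [0.0, 0, -0.003, 0, 0, 0, 0],
  [0.0, 0, -0.003, 0, 0, 0, 0],
])

```text
t: 27.35
eef_pos: [0.5543, 0.0245, 0.0882]
tcp_rot: [0.707, 0.005, -0.005, -0.707]
force: [-0.0, 0.2, -0.5]
opening: 0.002
```

move_arm([
  [0.0, 0, -0.003, 0, 0, 0, 0],
  [0.0, 0, -0.003, 0, 0, 0, 0],
])

```text
t: 27.52
eef_pos: [0.5542, 0.0185, 0.088]
tcp_rot: [0.707, 0.005, -0.005, -0.707]
force: [-0.1, -0.5, 0.3]
opening: 0.005
```

```bash
python3 - <<'E'
from h import *
im=cap('side','r11')[0]
a=im[90:240,250:410,::-1]; cv2.imwrite('pics/r11c.png',cv2.resize(a,None,fx=4,fy=4,interpolation=cv2.INTER_CUBIC))
o=env.get_obs(); print(o['t'],o['eef_pos'],o['force'])
E
```

```text
27.5667 [0.55422852 0.01809992 0.08793583] [ 0.56002235 -0.28255676  0.4928893 ]
```

View pics/r11c.png

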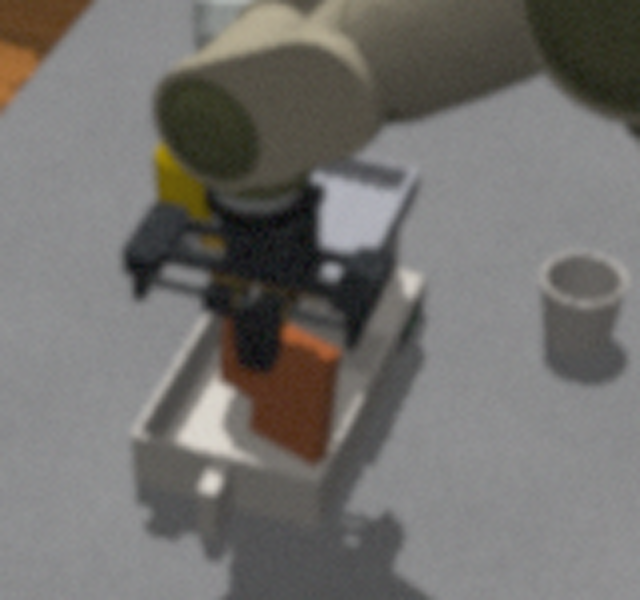

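move_arm([
  [0.0, 0, -0.003, 0, 0, 0, 0],
  [0.0, 0, -0.003, 0, 0, 0, 0],
  [0.0, 0, -0.003, 0, 0, 0, 0],
  [0.0, 0, 0, 0, 0, 0, 0],
  [0.0, 0, 0, 0, 0, 0, 0],
])

```text
t: 27.98
eef_pos: [0.5543, 0.0097, 0.088]
tcp_rot: [-0.707, -0.005, 0.005, 0.707]
force: [0.3, 0.3, -0.4]
opening: 0.008
```

```bash
python3 - <<'E'
from h import *
im=cap('side','r12')[0]
a=im[90:240,250:410,::-1]; cv2.imwrite('pics/r12c.png',cv2.resize(a,None,fx=4,fy=4,interpolation=cv2.INTER_CUBIC))
o=env.get_obs(); print(o['t'],o['eef_pos'],o['force'])
E
```

```text
28.0333 [0.55422657 0.00981175 0.0879549 ] [-0.3630297  -0.09134805 -0.12271178]
```

View pics/r12c.png

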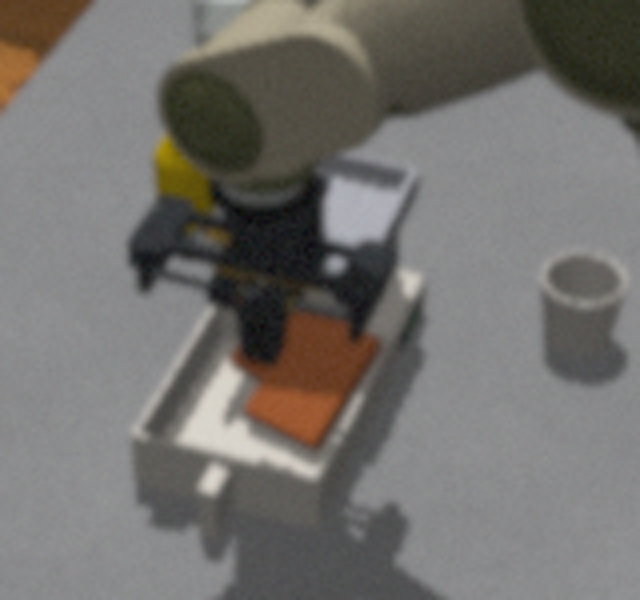

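It fell toward the scale and lies in the tub. I raise and retreat to +y, then inspect.

move_arm([
  [0.0, 0, 0.01, 0.03, 0, 0, 0],
  [0.0, 0, 0.01, 0.04, 0, 0, 0],
  [0.0, 0, 0.01, 0.04, 0, 0, 0],
  [0.0, 0, 0.01, 0.04, 0, 0, 0],
  [0.0, 0, 0.01, 0.04, 0, 0, 0],
  [0.0, 0, 0, 0.01, 0, 0, 0],
  [0.0, 0, 0, 0, 0, 0, 0],
  [0.0, 0, 0, 0, 0, 0, 0],
])

```text
t: 28.7
eef_pos: [0.554, 0.0598, 0.287]
tcp_rot: [-0.707, -0.005, 0.006, 0.707]
force: [-0.3, -0.4, -0.7]
opening: 0.006
```

```bash
python3 - <<'E'
from h import *
im=cap('side','r13')[0]
a=im[90:240,250:410,::-1]; cv2.imwrite('pics/r13c.png',cv2.resize(a,None,fx=4,fy=4,interpolation=cv2.INTER_CUBIC))
o=env.get_obs(); print(o['t'],o['eef_pos'],o['force'])
cap('wrist','r13w')
w,im=world('r13w'); a=im.astype(int)
m=(a[...,0]>a[...,2]*1.5)&(a[...,0]>60)&(w[...,0]>.47)&(w[...,0]<.64)&(w[...,2]>-.01)&(w[...,2]<.14)
m=cv2.erode(m.astype(np.uint8),np.ones((5,5)))>0
q=w[m]; print(len(q),q.min(0).round(3),q.max(0).round(3)); _,s,V=np.linalg.svd(q-q.mean(0)); print(q.mean(0).round(3),V[2].round(3))
E
```

```text
28.75 [0.55375899 0.05966227 0.28606003] [-0.40793213 -0.44075682 -0.27287807]
3866 [ 0.506 -0.071  0.016] [0.601 0.022 0.022]
[ 0.549 -0.02   0.019] [ 0.    -0.003  1.   ]
```

View pics/r13c.png

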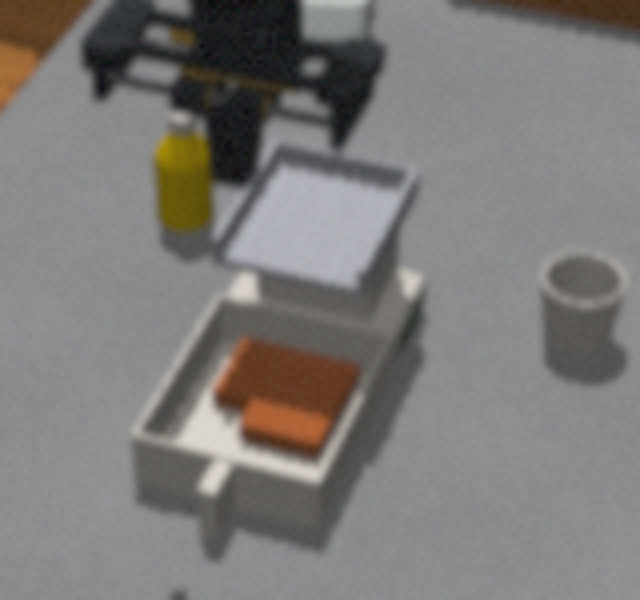

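View pics/r13w.png

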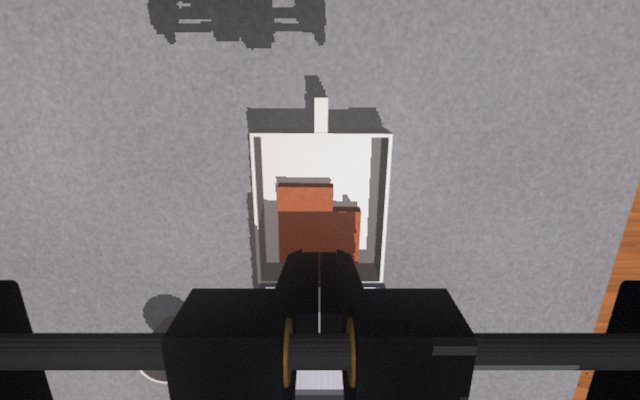

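The tile lies flat and square on the tub floor, clear of all four walls. Now I check the tub's seat against the foot and the bystanders.

move_arm([
  [0.0, 0, 0.02, 0.0, 0, 0, 0],
  [0.0, -0.005, 0.04, 0, 0, 0, 0],
  [0.0, -0.015, 0.04, 0, 0, 0, 0],
  [0.0, -0.02, 0.035, 0, 0, 0, 0],
  [0.0, -0.025, 0.03, 0, 0, 0, 0],
  [0.0, -0.025, 0.03, 0, 0, 0, 0],
  [0.0, -0.025, 0.03, 0, 0, 0, 0],
  [0.0, -0.025, 0.02, 0, 0, 0, 0],
])

```text
t: 29.47
eef_pos: [0.4128, 0.3053, 0.2861]
tcp_rot: [0.707, 0.004, -0.006, -0.707]
force: [1.0, 1.1, 0.3]
opening: 0.005
```

move_arm([
  [0.0, -0.02, 0.02, 0, 0, 0, 0],
  [0.0, 0, 0, 0, 0, 0, 0],
  [0.0, 0, 0, 0, 0, 0, 0],
])

```text
t: 29.72
eef_pos: [0.3939, 0.324, 0.2867]
tcp_rot: [0.708, 0.005, -0.006, -0.707]
force: [-0.5, 1.3, -0.3]
opening: 0.003
```

```bash
python3 - <<'E'
from h import *
im=cap('top','e1')[0]; im2=np.load('pics/top0.npz')['im']
a=im[120:275,280:450,::-1]; cv2.imwrite('pics/e1c.png',cv2.resize(a,None,fx=3.8,fy=3.8,interpolation=cv2.INTER_CUBIC))
o=env.get_obs(); print(o['t'],o['eef_pos'],o['force'])
# bystanders
for n,(v0,v1,u0,u1) in dict(bottle=(125,160,415,445),cup=(243,275,405,436),weight=(220,246,200,232)).items():
    r=cv2.phaseCorrelate(im2[v0:v1,u0:u1].mean(2).astype(np.float32),im[v0:v1,u0:u1].mean(2).astype(np.float32)); print(n,r)
w,_=world('r13w')
for f,pts in [('r13w',[(250,134),(390,134)])]:
    for u,v in pts: print(wat(f,u,v,.05))
E
```

```text
29.7667 [0.39468707 0.3234334  0.28679457] [0.06838224 0.54494138 0.45427824]
bottle ((0.13468579366663924, 0.11891963291738605), 0.9588442725163919)
cup ((0.01189957561888555, -0.03919671215756537), 0.9816171866841614)
weight ((11.322772744310317, 6.564930556394019), -0.032911062240600586)
[0.481  0.0883 0.05  ]
[0.6264 0.0903 0.05  ]
```

View pics/e1c.png

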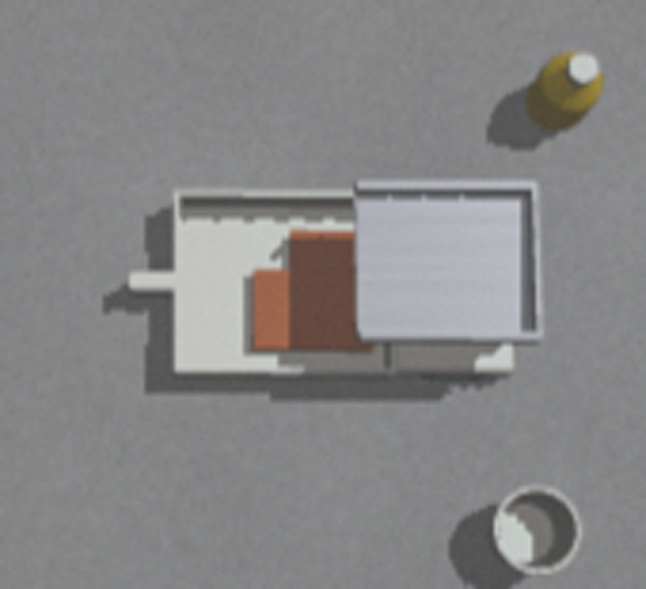

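```bash
python3 - <<'E'
from h import *
im=np.load('pics/e1.npz')['im']
a=im[205:230,320:425,::-1]; cv2.imwrite('pics/e1d.png',cv2.resize(a,None,fx=7.5,fy=16,interpolation=cv2.INTER_CUBIC))
# subpixel lower edge (bright/dark)->gy
g=cv2.cvtColor(im,cv2.COLOR_RGB2GRAY).astype(float); gy=cv2.Sobel(g,-1,0,1)
for u in list(range(326,352,4))+list(range(404,415,2)):
    s=-gy[213:224,u]; k=s.argmax(); q=213+k+ (0.5*(s[k-1]-s[k+1])/(s[k-1]-2*s[k]+s[k+1]) if 0<k<10 else 0)
    print(u,round(q,2),wat('e1',u,q,.05 if u<380 else .036))
for u in range(330,370,6):
    s=gy[165:175,u]; k=s.argmax(); print('top',u,165+k,wat('e1',u,165+k,.05))
E
```

```text
326 217.37 [0.4773 0.0861 0.05  ]
330 217.43 [0.4773 0.0738 0.05  ]
334 217.43 [0.4776 0.0615 0.05  ]
338 217.42 [0.4778 0.0492 0.05  ]
342 217.41 [0.478  0.0369 0.05  ]
346 217.41 [0.4782 0.0247 0.05  ]
350 217.47 [0.4783 0.0124 0.05  ]
404 217.27 [ 0.4836 -0.1562  0.036 ]
406 217.12 [ 0.4842 -0.1624  0.036 ]
408 217.06 [ 0.4844 -0.1687  0.036 ]
410 217.02 [ 0.4847 -0.1749  0.036 ]
412 216.94 [ 0.485  -0.1811  0.036 ]
414 216.82 [ 0.4855 -0.1873  0.036 ]
top 330 174 [0.6137 0.0755 0.05  ]
top 336 174 [0.614  0.0568 0.05  ]
top 342 174 [0.6144 0.0381 0.05  ]
top 348 174 [0.6147 0.0194 0.05  ]
top 354 174 [6.15e-01 6.00e-04 5.00e-02]
top 360 169 [ 0.6313 -0.0181  0.05  ]
top 366 169 [ 0.6317 -0.0368  0.05  ]
```

View pics/e1d.png

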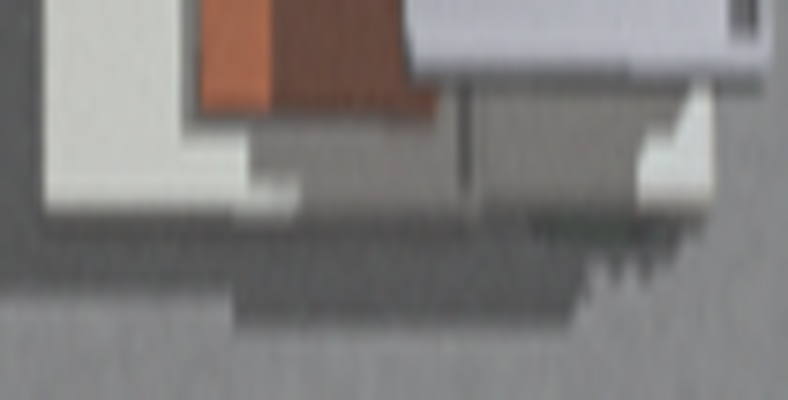

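Tile and bystanders look right. The top view's foot edge hints the tub may sit a few mm toward −x, while the wrist view said about 1 mm. There is time, so I take a close wrist look at the tub/foot junction on the −x side.

move_arm([
  [0.0, 0.006, -0.038, -0.003, 0, 0, 0],
  [0.0, 0.006, -0.038, -0.003, 0, 0, 0],
  [0.0, 0.006, -0.038, -0.003, 0, 0, 0],
  [0.0, 0.006, -0.038, -0.003, 0, 0, 0],
  [0.0, 0.006, -0.038, -0.003, 0, 0, 0],
  [0.0, 0.006, -0.038, -0.003, 0, 0, 0],
  [0.0, 0.006, -0.038, -0.003, 0, 0, 0],
  [0.0, 0.006, -0.038, -0.003, 0, 0, 0],
])

```text
t: 30.43
eef_pos: [0.4426, 0.0165, 0.2633]
tcp_rot: [-0.707, -0.004, 0.005, 0.707]
force: [1.3, 0.9, -0.3]
opening: 0.005
```

move_arm([
  [0.0, 0.006, -0.035, -0.003, 0, 0, 0],
  [0.0, 0.003, -0.03, -0.003, 0, 0, 0],
  [0.0, 0, 0, 0, 0, 0, 0],
  [0.0, 0, 0, 0, 0, 0, 0],
])

```text
t: 30.77
eef_pos: [0.4514, -0.0473, 0.2571]
tcp_rot: [-0.707, -0.003, 0.004, 0.707]
force: [-0.2, -0.1, -0.3]
opening: 0.003
```

```bash
python3 - <<'E'
from h import *
o=env.get_obs(); print(o['t'],o['eef_pos'])
im=cap('wrist','f1')[0]
a=im[60:300,250:450,::-1]; cv2.imwrite('pics/f1c.png',cv2.resize(a,None,fx=2.5,fy=2.5,interpolation=cv2.INTER_CUBIC))
E
```

```text
30.7667 [ 0.45143637 -0.04732468  0.25707453]
```

View pics/f1c.png

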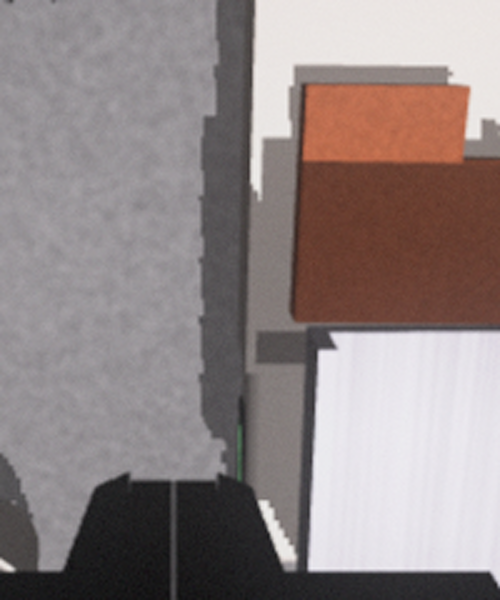

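```bash
python3 - <<'E'
from h import *
im=np.load('pics/f1.npz')['im']
a=im[170:255,330:375,::-1]; a=cv2.convertScaleAbs(a,alpha=2.2)
cv2.imwrite('pics/f1d.png',cv2.resize(a,None,fx=12,fy=7,interpolation=cv2.INTER_CUBIC))
E
```

```text
(no output)
```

View pics/f1d.png

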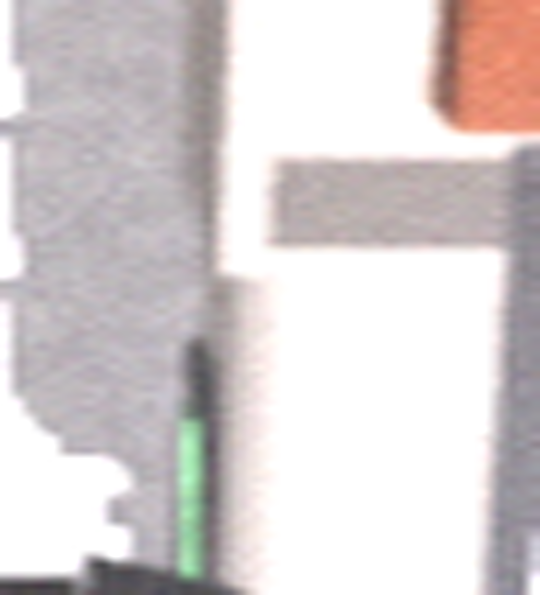

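```bash
python3 - <<'E'
from h import *
f='f1'
U=lambda u:330+(u+.5)/12-.5
V=lambda v:170+(v+.5)/7-.5
for n,u,v,z in [('tub rim',218,260,.05),('tub rim up',228,20,.05),('tub rim inner',272,200,.05),('foot top',270,300,.036),('foot top',270,560,.036),('foot bot',216,330,0),('foot bot',222,560,0),('tub corner y',230,276,.05)]: print(n,wat(f,U(u),V(v),z))
w,im=world(f)
for v in (180,195,205,208,212,216,222,228,234,240): print(v,[tuple(w[v,u].round(3)[[0,2]]) for u in range(344,360,2)])
E
```

```text
tub rim [ 0.4809 -0.0872  0.05  ]
tub rim up [ 0.4804 -0.0511  0.05  ]
tub rim inner [ 0.4851 -0.0779  0.05  ]
foot top [ 0.4869 -0.0985  0.036 ]
foot top [ 0.4886 -0.1424  0.036 ]
foot bot [ 0.4854 -0.1172  0.    ]
foot bot [ 0.4875 -0.16    0.    ]
tub corner y [ 0.482  -0.0896  0.05  ]
180 [(np.float64(0.48), np.float64(-0.003)), (np.float64(0.48), np.float64(0.02)), (np.float64(0.48), np.float64(0.046)), (np.float64(0.482), np.float64(0.048)), (np.float64(0.485), np.float64(0.046)), (np.float64(0.491), np.float64(0.001)), (np.float64(0.493), np.float64(0.001)), (np.float64(0.496), np.float64(0.001))]
195 [(np.float64(0.481), np.float64(-0.003)), (np.float64(0.481), np.float64(0.026)), (np.float64(0.481), np.float64(0.049)), (np.float64(0.483), np.float64(0.047)), (np.float64(0.488), np.float64(0.012)), (np.float64(0.491), np.float64(0.013)), (np.float64(0.493), np.float64(0.013)), (np.float64(0.495), np.float64(0.012))]
205 [(np.float64(0.481), np.float64(-0.003)), (np.float64(0.483), np.float64(-0.002)), (np.float64(0.481), np.float64(0.048)), (np.float64(0.483), np.float64(0.04
[... 1739 characters left out ...]
4(0.034)), (np.float64(0.494), np.float64(0.033))]
234 [(np.float64(0.482), np.float64(-0.004)), (np.float64(0.482), np.float64(0.026)), (np.float64(0.484), np.float64(0.027)), (np.float64(0.486), np.float64(0.031)), (np.float64(0.488), np.float64(0.034)), (np.float64(0.49), np.float64(0.033)), (np.float64(0.492), np.float64(0.034)), (np.float64(0.495), np.float64(0.033))]
240 [(np.float64(0.482), np.float64(-0.003)), (np.float64(0.482), np.float64(0.025)), (np.float64(0.484), np.float64(0.03)), (np.float64(0.486), np.float64(0.031)), (np.float64(0.489), np.float64(0.032)), (np.float64(0.491), np.float64(0.033)), (np.float64(0.493), np.float64(0.033)), (np.float64(0.495), np.float64(0.033))]
```

Depth shows the foot's top edge is bevelled. Its side face is at x≈.4825 and the tub's at .481, so the tub is flush and about 1 mm off centre. That explains the top-view discrepancy. The arm is clear of everything, so I'm handing in.

```bash
python3 - <<'E'
from plant import env
o=env.get_obs(); print(o['t'],o['force']); print(env.hand_in())
E
```

```text
30.8167 [-0.76411474  0.11305744  0.08620182]
the job is handed in; nothing more can be done
None
```

The tub stands square against the scale's foot and the tile lies flat inside it. I handed the job in at 30.8 s of the 64 s, with the arm clear of everything.

**Tub:** I gripped it by the fin and slid it against the foot. A check showed it about 3 mm off centre, so I regripped, shifted it 2.8 mm and pressed it home at about 16 N against the foot. It now matches the scale's angle, has no visible gap to the foot, and is about 1 mm off centre.

**Tile:** I pressed with closed fingers and slid the tile over the open edge without lifting it. The press was mostly 5 to 6.5 N. It rose briefly to 7.8 N as the tile began to tip, and that is the highest of the values read at the end of each move. The deck did not give noticeably.

**After the drop:** The tile came to rest in the tub standing on edge and leaning on a side wall. I nudged it with light touches (about 4 N at most) until it toppled flat. It finished level on the floor, clear of the walls.

**Last checks:**
- **Centring:** the top view suggested the tub was 3 to 4 mm off centre. A close wrist view showed the foot's top edge is bevelled, which explains the difference and supports the 1 mm figure.
- **Bystanders:** bottle and cup have not moved. The arm hid the weight in the last top picture, so its position was not re-measured; nothing was moved near it.

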